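# Load, pump up and lock the pottery's ware lift

### The job

Stand all the mugs that are on the ware board upright on the lift's deck, and only then pump the red lever with full strokes until the deck is at its full height. Then take the slot driver from its block, turn the brass lock with it a quarter turn clockwise until it seats (never turn it with the fingers), and put the driver back in its block as it was; leave the mugs standing on the deck, the lever up, and everything else where it is.

Things in the scene. Friction and masses are not known exactly. Their poses are not given: they have to be found in the camera images.
- mug0: cream stoneware mug (may be absent), 85 mm tall, 56 mm across for its upper 45 mm and 62 mm at the foot, 0.18 to 0.29 kg, standing upright on the ware board at first; loop handle on its own -x side, reaching 58 mm from the axis between 18 and 72 mm height, so the fingers close best along its y. Origin: centre of the underside, z up
- mug1: dark blue stoneware mug (may be absent), 85 mm tall, 56 mm across for its upper 45 mm and 62 mm at the foot, 0.18 to 0.29 kg, standing upright on the ware board at first; loop handle on its own -x side, reaching 58 mm from the axis between 18 and 72 mm height, so the fingers close best along its y. Origin: centre of the underside, z up
- mug2: teal green stoneware mug (may be absent), 85 mm tall, 56 mm across for its upper 45 mm and 62 mm at the foot, 0.18 to 0.29 kg, standing upright on the ware board at first; loop handle on its own -x side, reaching 58 mm from the axis between 18 and 72 mm height, so the fingers close best along its y. Origin: centre of the underside, z up
- mug3: olive green stoneware mug (may be absent), 85 mm tall, 56 mm across for its upper 45 mm and 62 mm at the foot, 0.18 to 0.29 kg, standing upright on the ware board at first; loop handle on its own -x side, reaching 58 mm from the axis between 18 and 72 mm height, so the fingers close best along its y. Origin: centre of the underside, z up
- board: pale wooden ware board lying on the table, 280 x 290 x 18 mm, fixed; origin at the centre of its underside; the mugs start on it, about 115 mm apart
- deck_top (a point): centre of the wood-faced top of the ware lift's deck, 260 mm along its x by 300 mm along its y, level, no rim; about 70 mm above the table when down; x and y along the deck's sides, z up
- deck (a joint): height of the lift's deck, m: 0 down, about 0.042 at full height, stop at 0.046. Only the pump drives it: each full down-and-up stroke raises it one ratchet step of about 14 mm; after three full strokes it is at full height and further strokes do nothing. A short stroke is lost. Friction holds it where it is against up to about 10 N of extra push
- lever (a joint): angle of the pump lever, rad: 0 up at rest (sprung, it comes back up by itself when let go), grows as the grip is pushed down, 0.6 at the bottom stop. A stroke counts if it goes past 0.56 and then returns below 0.03. It takes about 5 to 14 N at the grip
- lever_grip (a point): centre of the red cross-bar grip at the end of the pump lever, on the lift's right (-y) side: 24 mm thick, 114 mm long, level along the lift's y. At rest the lever rises 0.45 rad above level from its pivot towards the robot; at the bottom it points 0.15 rad below level. The point turns with the lever
- lever_pivot (a point): point on the lever's hinge axis in the plane of the lever, fixed to the lift, 170 mm from lever_grip and 140 mm above the table; its axes are the lift's (x away from the robot, y to the left, z up; hinge axis along y)
- lock (a joint): angle of the brass slotted cam lock on the pedestal at the deck's far (+x) edge, rad: 0 open (yellow tongue pointing right, -y), grows as it is turned clockwise seen from above, 1.571 is the stop: seated, tongue under the raised deck. Stays where it is left; friction about 0.15 N m
- lock_slot (a point): centre of the lock's top face, 115 mm above the table; brass disc 60 mm across with a straight slot through its centre along this point's x: 9 mm wide, 60 mm long, open at both ends, 16 mm deep. Turns with the lock; z up. At joint value 0 the slot lies along the lift's y
- driver: slot driver, 0.18 kg, upright in the block, blade down. Origin at the blade's tip, z up the shaft. From the tip: flat blade 22 mm wide (along its x), 4 mm thick (y), 30 mm high; 14 mm shaft; collar 50 mm across at 100 to 106 mm, resting on the block; square orange handle 28 x 28 mm (flats face x and y) at 106 to 196 mm. In the slot the blade has about 0.25 rad of play before it turns the lock
- block: wooden tool block, 90 x 90 mm, 115 mm tall, fixed, with a 30 x 30 mm square hole down through its centre; origin at the centre of its underside. With the driver hung in it the driver's origin is 15 mm above the table
- glaze_jar: closed glaze jar, 70 mm across, 100 mm tall; not part of the job
- bowl: blue ceramic bowl, 90 mm across, 45 mm tall; not part of the job
- spoon: steel spoon lying on the table; not part of the job
- tile: round terracotta test tile, 100 mm across, 12 mm thick; not part of the job
- brush: glaze brush lying on the table; not part of the job
- flask: amber bottle, 60 mm across, 160 mm tall; not part of the job

How it is judged (in metres and radians):
On the way, in this order (a step that is already met when the one before it is completed fails the run):
1. all the mugs stand on the deck, released, with the deck still low (x of mug0 in the frame of deck_top between -0.12 and 0.12 m and y of mug0 in the frame of deck_top between -0.14 and 0.14 m and z of mug0 in the frame of deck_top between -0.006 and 0.008 m and angle between each of mug0, mug1, mug2, mug3's own z axis and vertical below 0.12 rad and linear speed of each of mug0, mug1, mug2, mug3 below 0.03 m/s and contact force between the fingers and mug0 below 0.2 N and x of mug1 in the frame of deck_top between -0.12 and 0.12 m and y of mug1 in the frame of deck_top between -0.14 and 0.14 m and z of mug1 in the frame of deck_top between -0.006 and 0.008 m and contact force between the fingers and mug1 below 0.2 N and x of mug2 in the frame of deck_top between -0.12 and 0.12 m and y of mug2 in the frame of deck_top between -0.14 and 0.14 m and z of mug2 in the frame of deck_top between -0.006 and 0.008 m and contact force between the fingers and mug2 below 0.2 N and x of mug3 in the frame of deck_top between -0.12 and 0.12 m and y of mug3 in the frame of deck_top between -0.14 and 0.14 m and z of mug3 in the frame of deck_top between -0.006 and 0.008 m and contact force between the fingers and mug3 below 0.2 N and value of joint deck below 0.01 m), for 0.2 s.
2. the deck has been pumped to its full height (value of joint deck above 0.038 m), for 0.2 s.
3. the lock has been turned until it seats (value of joint lock above 1.48 rad), for 0.2 s.
At the end, for the whole second after the job is handed in: Every mug present stands upright (0.12 rad) and still on the deck, its axis 10 mm or more inside the edges; deck up (joint above 0.038); lock seated (above 1.48); driver upright in its block, collar within 10 mm of the top; lever up (below 0.05) (x of mug0 in the frame of deck_top between -0.12 and 0.12 m and y of mug0 in the frame of deck_top between -0.14 and 0.14 m and z of mug0 in the frame of deck_top between -0.006 and 0.008 m and angle between each of mug0, mug1, mug2, mug3, driver's own z axis and vertical below 0.12 rad and linear speed of each of mug0, mug1, mug2, mug3, driver below 0.03 m/s and contact force between the fingers and mug0 below 0.2 N and x of mug1 in the frame of deck_top between -0.12 and 0.12 m and y of mug1 in the frame of deck_top between -0.14 and 0.14 m and z of mug1 in the frame of deck_top between -0.006 and 0.008 m and contact force between the fingers and mug1 below 0.2 N and x of mug2 in the frame of deck_top between -0.12 and 0.12 m and y of mug2 in the frame of deck_top between -0.14 and 0.14 m and z of mug2 in the frame of deck_top between -0.006 and 0.008 m and contact force between the fingers and mug2 below 0.2 N and x of mug3 in the frame of deck_top between -0.12 and 0.12 m and y of mug3 in the frame of deck_top between -0.14 and 0.14 m and z of mug3 in the frame of deck_top between -0.006 and 0.008 m and contact force between the fingers and mug3 below 0.2 N and value of joint deck above 0.038 m and value of joint lock above 1.48 rad and horizontal distance between driver and block below 0.016 m and z of driver in the frame of block below 0.025 m and value of joint lever below 0.05 rad); the robot touches nothing.
It fails at once if the lock is turned or pressed with the fingers instead of the driver (contact force between the fingers and lock above 1.5 N).
It fails at once if a bystander (jar, bowl, spoon, tile, brush or bottle) is shifted more than 50 mm (distance of any of glaze_jar, bowl, spoon, tile, brush, flask from where it was at the start of the episode above 0.05 m).
Of mug0, mug1, mug2, mug3 only 2 to 4 are there at a start; the rules pass over those that are not, and their reading is None.
At some moment in a run one of mug0, mug1, mug2, mug3 may be knocked a few centimetres aside while the robot is not near it.
It also fails if it takes over 210 s, if anything falls off the work surface, if the arm or the gripper's body presses on something with over 40 N, if the wrist force passes 120 N, or if a joint passes its speed limit or range.

### The arm

A 6-joint arm with a two-finger parallel gripper is mounted at the origin on the work surface. World frame = base frame: x ahead of the robot, y to its left, z up, the work surface at z = 0. Lengths are in mm, angles in rad, forces in N, time in s.
With the tool pointing down it reaches from about 275 to 750 mm from the base axis. Payload 10.2 kg.
Tool frame: the origin (TCP) lies at the centre of the arm's flange, where the gripper is bolted on; the fingertips stand 173 mm ahead of it and the grasp point (between the pads) lies 155 mm ahead of it; z points along the fingers, y is the line along which they close (so a half turn about z gives the same grasp; the last joint's range is limited). The gripper opens to 85 mm and grips with 20 to 120 N. Pads are 22 mm wide; open, the fingers measure 114 mm over their backs; the gripper's body (76 mm by 85 mm) begins 54 mm behind the grasp point. The pads swing forward as they close: fully open they stand 13 mm farther back than shut.
Start: joints at [-1.452, 0.313, 1.498, -0, 1.331, -0.223], TCP at [175.959, -494.642, 404.694] pointing down, gripper open.
Joint ranges: [-2.94, 2.94], [-0.97, 2.17], [0.19, 2.56], [-1.23, 4.37], [0.02, 3.11], [-2.88, 2.88]. Speed limits (rad/s): [2.39, 2.39, 3.01, 3.14, 3.14, 3.14].

### API

Orientations are given as a unit quaternion [w, x, y, z].
In Python, from rig import ctrl gives the robot as it stands.
- The arm moves only by the shell command python3 steer.py FILE [OPENING] [FORCE], which reads ROWS from the file FILE. ROWS is a JSON list that holds a single list of rows (three levels of brackets), with 1 to 8 rows, each of 6 numbers: dx, dy, dz in units of 20 mm, then a rotation vector rx, ry, rz in units of 0.05 rad; each row is the pose to reach, as a shift and turn from the pose commanded when the command began, along the tool's axes at that moment; what a row does not reach only later rows make up. A row lasts 1/10 s, in which the tool goes at most 50 mm and 0.15 rad, less where a joint would pass 70% of its speed; a pose out of reach is approached as far as the arm can. OPENING is the opening from 0.0 (shut) to 1.0 (fully open), set as the command begins (- or left out keeps the last). The fingers move at their own pace and stop on an object; FORCE is the grip in N (left out, the last holds). Time passes only in rows, so rows that do not move let the fingers close. It prints the time, the measured TCP pose, the force, the opening and the grip force at its end. Input that does not fit is refused with a message, and nothing moves.
- ctrl.sense(): the state, without advancing time (a new reading comes with each control period).
- ctrl.capture(name): name is "scene" or "top"; returns the picture (480x640x3 uint8, red, green, blue); there is no depth.
- ctrl.calibration(name): a dict with "fx", "fy", "cx", "cy" (pixels), "position" and "attitude" of the camera in the world. Camera axes: x right, y down, z forward; pixel columns grow to the right and rows downward; lengths in mm; the calibration is good to about 2 mm. A picture is of the moment at which its call begins. calibration takes no time and is no camera call.
- ctrl.finish_job(): hands the job in; it is judged then, once.
The state is a dict: "time_s": time; "joints": joint angles; "dq": joint speeds; "tau": joint torques, N m; "eef_pos": TCP position; "ee_rot": TCP orientation; "force": force on the tool from outside, world axes, zero at the start; "wrist_torque": the same for the moment, N m; "grip_width": opening from 0.0 (shut) to 1.0 (fully open); "grip_force": force on a finger pad.
Only numpy, scipy, OpenCV 4.12 (cv2) and the standard library are available. Lean on these libraries where they do the work, as an engineer would, in place of code of your own. Each camera call takes 0.05 s, during which the arm holds its last target. There are 200 camera calls.

## Working session

There is one attempt and no reset: what is moved stays moved. The work goes in short steps, Python scripts to look and compute and a shell command to move; the robot and the scene stay as the last step left them, time stands still between calls to the robot, and variables do not carry over. Pictures are saved under pics/ and viewed, at most 14 in all, crops included, and the job is handed in when it is done.

```bash
ls; mkdir -p pics
python3 - <<'E'
from rig import ctrl
import cv2
for n in("scene","top"):
    cv2.imwrite(f"pics/{n}0.png",ctrl.capture(n)[:,:,::-1]); print(n,ctrl.calibration(n))
print(ctrl.sense())
E
```

```text
pics
rig.py
steer.py
scene {'fx': 435.172059951753, 'fy': 435.172059951753, 'cx': 327.47147569191884, 'cy': 242.12368450810996, 'position': array([ 960.64687564,  676.68556668, 1027.26171959]), 'attitude': array([-0.09518852,  0.26124146,  0.88964219, -0.36225518])}
top {'fx': 533.187553953047, 'fy': 533.187553953047, 'cx': 316.76195728646087, 'cy': 239.83506066094097, 'position': array([ 452.67652731,  -53.43350274, 1321.36899058]), 'attitude': array([-0.02745913,  0.71559957, -0.697516  ,  0.02519295])}
{'time_s': 0.1, 'joints': array([-1.45238247e+00,  3.13389641e-01,  1.49835582e+00,  8.40415031e-06,
        1.33099172e+00, -2.23367754e-01]), 'dq': array([-8.40873393e-04, -1.34514722e-03, -2.69610649e-03, -7.96073811e-04,
       -8.34007968e-06,  4.78387545e-04]), 'tau': array([ 2.52109159e-03, -4.12899864e+01, -2.60138762e+01, -1.79336971e-04,
        3.07272756e-03,  2.26153198e-06]), 'eef_pos': array([ 175.96347554, -494.5988526 ,  404.19643265]), 'ee_rot': array([-5.71264358e-04,  9.85433676e-01,  1.70059231e-01,  3.40926443e-05]), 'force': array([-0.07525541, -0.11293728, -0.39907133]), 'wrist_torque': array([-0.00113653,  0.01340966, -0.01451091]), 'grip_force': 0.0, 'grip_width': 0.9998806994267856}
```
View pics/scene0.png

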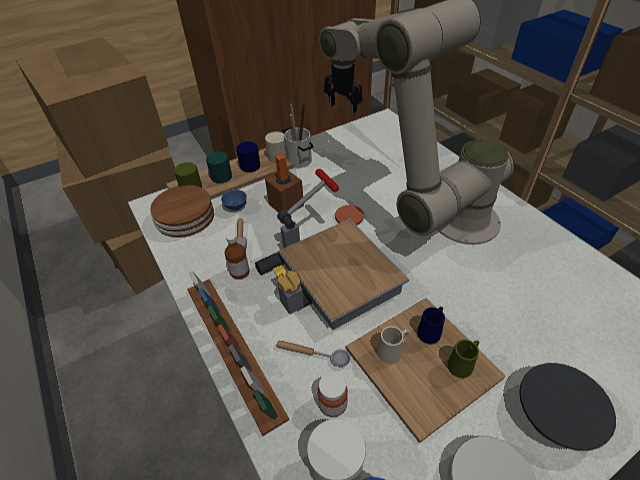

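View pics/top0.png

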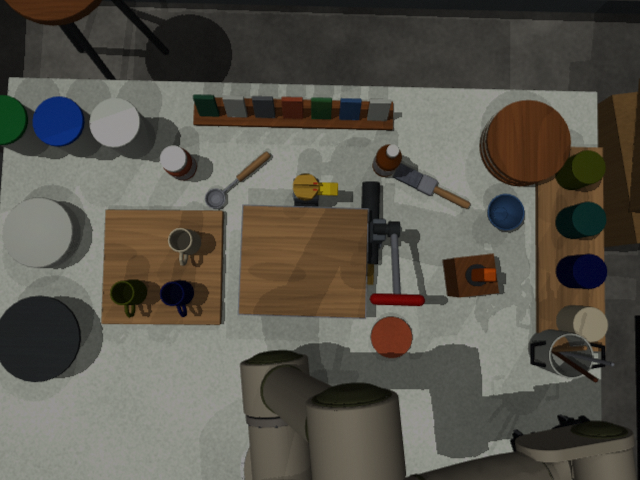

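The pictures show three mugs on the board: cream at top (180,238), blue at (177,292) and olive at (128,292). The lift is at (305,260), its lever grip at (397,299), the lock at (307,188) and the driver in its block at (472,276). I'll enlarge the parts that matter.

Run:
```python
import cv2,numpy as np
t=cv2.imread("pics/top0.png");s=cv2.imread("pics/scene0.png")
def crop(im,x,y,w,h,k,step):
    c=cv2.resize(im[y:y+h,x:x+w],None,fx=k,fy=k,interpolation=cv2.INTER_CUBIC)
    for u in range((x//step+1)*step,x+w,step):
        cv2.line(c,((u-x)*k,0),((u-x)*k,6),(0,0,255),1);cv2.putText(c,str(u),((u-x)*k-10,16),0,.35,(0,0,255),1)
    for v in range((y//step+1)*step,y+h,step):
        cv2.line(c,(0,(v-y)*k),(6,(v-y)*k),(0,0,255),1);cv2.putText(c,str(v),(8,(v-y)*k+4),0,.35,(0,0,255),1)
    return c
cv2.imwrite("pics/tA.png",crop(t,95,200,140,130,5,20))
cv2.imwrite("pics/sA.png",crop(s,340,290,170,150,4,20))
cv2.imwrite("pics/tB.png",crop(t,230,165,280,160,2,20)) if 0 else None
a=crop(t,280,165,130,150,4,20)[:600]; b=crop(t,430,245,80,60,4,10)
m=np.zeros((600,800,3),np.uint8);m[:a.shape[0],:400]=a[:,:400];b=b[:, :400];m[:b.shape[0],410:410+b.shape[1]]=b
c=crop(t,365,280,70,30,5,10);m[300:300+c.shape[0],410:410+c.shape[1]]=c
cv2.imwrite("pics/tB.png",m)
cv2.imwrite("pics/sB.png",crop(s,225,140,195,195,3,20))
```

View pics/tA.png

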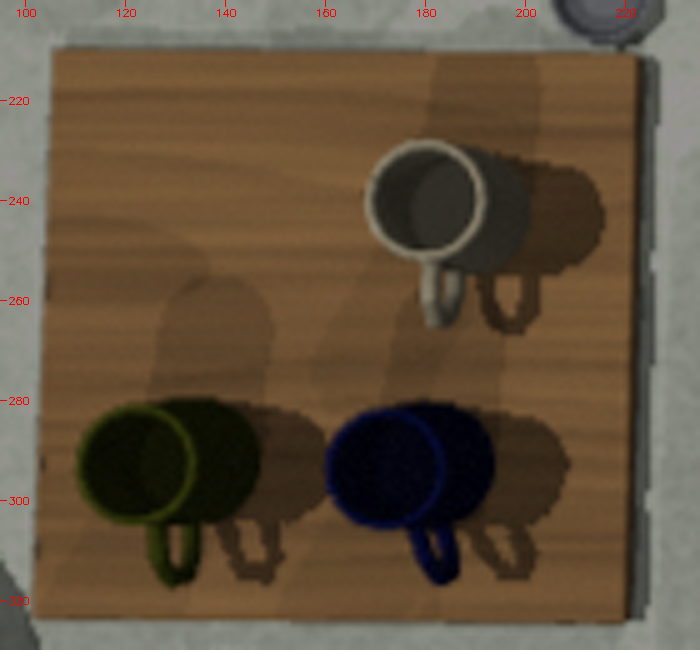

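View pics/sA.png

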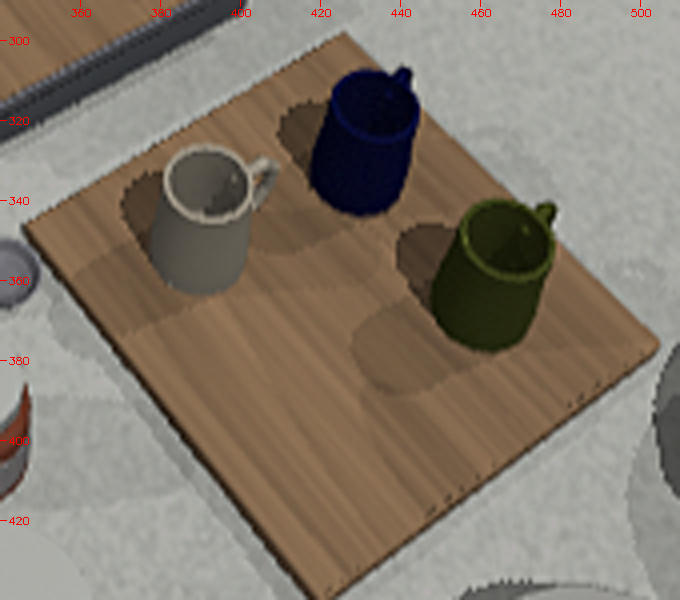

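View pics/tB.png

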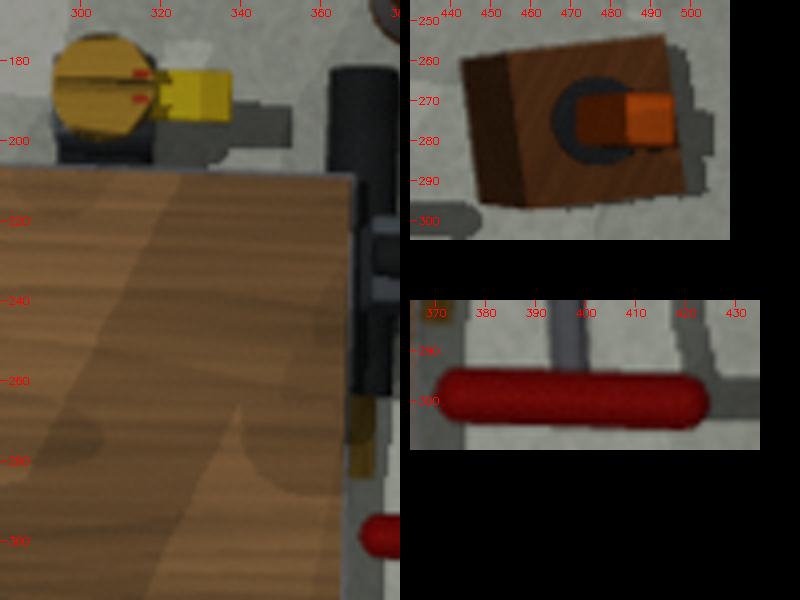

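View pics/sB.png

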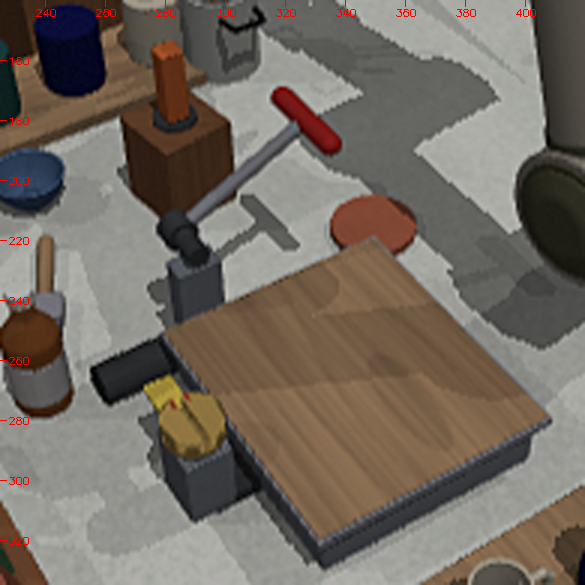

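Readings (full-image pixels, top / scene):
- **Mug rims:** cream (180.2,240)/(392.5,335.8), olive (122.4,292.8)/(466.8,349.5), blue (172.2,293.2)/(434,316).
- **Lift:** lock disc (306.2,186.8)/(289,281.7), grip (397.6,299.7)/(327,180).
- **Driver top:** (489.9,274.9)/(281,156).

Next I triangulate them.

```bash
cat > h.py <<'E'
import numpy as np
from rig import ctrl
from scipy.spatial.transform import Rotation as R
def ray(n,p):
    c=ctrl.calibration(n);q=c["attitude"]
    d=R.from_quat(np.r_[q[1:],q[0]]).apply([(p[0]-c["cx"])/c["fx"],(p[1]-c["cy"])/c["fy"],1])
    return np.array(c["position"]),d
def tri(pt,ps):
    (a,u),(b,v)=ray("top",pt),ray("scene",ps)
    s=np.linalg.lstsq(np.c_[u,-v],b-a,rcond=None)[0]
    A,B=a+s[0]*u,b+s[1]*v
    return (A+B)/2,np.linalg.norm(A-B)
def at(n,p,z):
    a,d=ray(n,p);return a+d*(z-a[2])/d[2]
def tool():
    s=ctrl.sense();q=s["ee_rot"];return s,R.from_quat(np.r_[q[1:],q[0]])
def goal(x,y,z,yaw,base=None):
    """rows needed to put TCP at xyz with tool down, tool y (closing) axis along world yaw (mod pi)"""
    s,r=tool();d=r.inv().apply(np.array([x,y,z])-s["eef_pos"])
    Y=np.array([np.cos(yaw),np.sin(yaw),0])
    if Y@r.as_matrix()[:,1]<0:Y=-Y
    Z=np.array([0,0,-1.]);G=np.c_[np.cross(Y,Z),Y,Z]
    w=(r.inv()*R.from_matrix(G)).as_rotvec()
    print("d",d.round(1),"w",w.round(3),"q6",s["joints"][5].round(2),"pos",s["eef_pos"].round(1),"F",s["force"].round(1),"g",round(s["grip_width"],3),round(s["grip_force"],1),"t",s["time_s"])
E
python3 - <<'E'
from h import *
P=dict(cream=((180.2,240),(392.5,335.8)),olive=((122.4,292.8),(466.8,349.5)),blue=((172.2,293.2),(434,316)),
lock=((306.2,186.8),(289,281.7)),grip=((397.6,299.7),(327,180)),drv=((489.9,274.9),(281,156)),collar=((476,275),(283,179)),
dNR=((365,317),(349.3,219.3)),dFR=((368.2,208.2),(278.3,252.3)),dFL=((242,206),(331.7,321.7)),dNL=((239,313.5),(408.7,280)),
gA=((371,299),(319,172)),gB=((424,300.4),(336,188)),
bFR=((222.6,210.6),(345.5,347)),bNR=((220.2,324.4),(426,298.5)))
for k,v in P.items():
    p,e=tri(*v);print(k,p.round(1),e.round(1))
for k,r,h,in(("cream",(180.2,240),(183,265)),("olive",(122.4,292.8),(129.6,317)),("blue",(172.2,293.2),(183,316.6))):
    a=at("top",r,103);b=at("top",h,70);d=a-b;print(k,a.round(1),"x-axis yaw",np.arctan2(d[1],d[0]).round(3),np.hypot(d[0],d[1]).round(1))
for q in((105.4,209.6),(222.6,210.6),(220.2,324.4),(101.6,323.6)):print("board",at("top",q,18).round(1))
a,b=[at("top",q,115) for q in((472.0,248.75+.2),(491.25-0.2,253.75-5))]
for q in((454.5,258),(493.5,253.75),(498.75,293),(458.75,296.75)):print("block",at("top",q,115).round(1))
for q in((476,275),):print("collar",at("top",q,121).round(1))
print("drv top",at("top",(489.9,274.9),211).round(1))
for q in((471.5,268),(471.5,281.75),(496,281.75),(496,268)):print(at("top",q,211).round(1))
print("lock",at("top",(306.2,186.8),115).round(1),"slot",at("top",(293.5,184),115),at("top",(319,186),115))
E
```

```text
cream [535.2 265.9  98.9] 0.6
olive [411.3 391.9 100.2] 0.0
blue [413.  278.2 101.1] 0.9
lock [666.2 -20.8 100. ] 0.1
grip [ 415.6 -219.3  211.3] 0.3
drv [ 471.6 -410.6  209.3] 0.1
collar [ 473.2 -409.7  117. ] 2.3
dNR [ 368.5 -165.3   66.8] 0.3
dFR [ 625.6 -168.9   59.8] 0.4
dFL [623.9 130.9  62.6] 2.9
dNL [367.8 130.4  61.8] 2.3
gA [ 440.4 -170.7  282.1] 52.5
gB [ 388.5 -268.9  139.3] 62.2
bFR [617.9 186.7   9.6] 1.8
bNR [337.8 182.   10.8] 0.1
cream [535.2 264.6 103. ] x-axis yaw 0.01 56.4
olive [411.4 390.8 103. ] x-axis yaw 0.135 57.3
blue [413.4 277.4 103. ] x-axis yaw 0.33 57.7
board [611.3 474.5  18. ]
board [616.1 185.6  18. ]
board [338.4 180.7  18. ]
board [332.9 468.4  18. ]
block [ 509.4 -360.9  115. ]
block [ 521.3 -449.   115. ]
block [ 433.1 -460.9  115. ]
block [ 422.4 -371.   115. ]
collar [ 472.2 -407.8  121. ]
drv top [ 471.7 -410.1  211. ]
[ 485.  -371.9  211. ]
[ 456.5 -372.   211. ]
[ 457.8 -422.8  211. ]
[ 486.3 -422.7  211. ]
lock [663.6 -21.2 115. ] slot [669.28404726   8.06191379 115.        ] [666.13803836 -50.35387136 115.        ]
```

All the heights agree with the text: rims about 100 against 103, driver top 209 against 211, deck about 65 against 70. I'll start with the cream mug.

Run:
```python
from h import *
goal(535,265,430,np.pi/2+.01)
```

```text
d [ 592.9 -595.4  -25. ] w [-0.001 -0.     0.332] q6 -0.22 pos [ 176.  -494.6  404.2] F [-0.1 -0.1 -0.4] g 1.0 0.0 t 0.1
```

The manual's scale: shifts go in units of 20 mm and turns go in units of 0.05 rad. Converting my numbers, -285 mm is -14.25, 285 mm is 14.25, 0.33 rad is 6.6.

```bash
echo '[[[2, -2, -1.5, 0, 0, 0], [3.75, -3.75, -1.5, 0, 0, 2], [5.5, -5.5, -1.5, 0, 0, 4], [7.25, -7.25, -1.5, 0, 0, 6.6], [9, -9, -1.5, 0, 0, 6.6], [10.75, -10.75, -1.5, 0, 0, 6.6], [12.5, -12.5, -1.5, 0, 0, 6.6], [14.25, -14.25, -1.5, 0, 0, 6.6]]]' > next.json && python3 steer.py next.json 1 && python3 -c "
from h import *
goal(535,265,430,np.pi/2+.01)"
```

```text
time_s: 0.9
eef_pos: [345.2, -136.9, 434.7]
ee_rot: [0.0, 1.0, 0.006, 0.0]
force: [1.5, -1.0, 0.0]
grip_width: 0.998
grip_force: 0.0
d [ 194.3 -399.7    4.7] w [ 0.    -0.     0.001] q6 0.86 pos [ 345.2 -136.9  434.7] F [ 1.5 -1.   0. ] g 0.998 0.0 t 0.9
```

Run:
```python
from h import *
print(tool()[1].as_matrix().round(2))
```

```text
[[ 1.    0.01  0.  ]
 [ 0.01 -1.   -0.  ]
 [ 0.    0.   -1.  ]]
```

```bash
echo '[[[1.2, -2.2, 0, 0, 0, 0], [2.3, -4.5, 0, 0, 0, 0], [3.4, -6.8, 0, 0, 0, 0], [4.5, -9.1, 0, 0, 0, 0], [5.6, -11.4, 0, 0, 0, 0], [6.7, -13.7, 0, 0, 0, 0], [7.8, -16, 0, 0, 0, 0], [8.9, -18.2, 0, 0, 0, 0]]]' > next.json && python3 steer.py next.json
python3 - <<'E'
from h import *
import cv2
cv2.imwrite("pics/s1.png",ctrl.capture("scene")[280:400,340:500,::-1])
goal(535,265,237,np.pi/2+.01)
E
```

```text
time_s: 1.7
eef_pos: [516.8, 224.7, 434.4]
ee_rot: [0.0, 1.0, 0.006, -0.0]
force: [1.5, -0.3, 0.3]
grip_width: 0.999
grip_force: 0.0
d [ 17.4 -34.9 196. ] w [-0.002  0.001  0.005] q6 1.76 pos [518.4 229.4 432.9] F [-2.1  5.  -0.9] g 0.999 0.0 t 1.75
```

To row units: 80 mm is 4, 45 mm is 2.25.

```bash
echo '[[[0.8, -1.8, 0, 0, 0, 0], [0.8, -1.8, 2.25, 0, 0, 0], [0.8, -1.8, 4, 0, 0, 0], [0.8, -1.8, 4, 0, 0, 0], [0.8, -1.8, 4, 0, 0, 0]]]' > next.json && python3 steer.py next.json
python3 - <<'E'
from h import *
import cv2
cv2.imwrite("pics/s1.png",cv2.resize(ctrl.capture("scene")[260:400,340:500,::-1],None,fx=4,fy=4))
goal(535,265,237,np.pi/2+.01)
E
```

```text
time_s: 2.25
eef_pos: [532.2, 258.6, 355.6]
ee_rot: [-0.0, 1.0, 0.006, 0.0]
force: [0.4, -0.2, 1.0]
grip_width: 0.996
grip_force: 0.0
d [  2.4  -6.3 119.8] w [-0.001 -0.003  0.001] q6 1.81 pos [532.3 258.5 356.8] F [-1.1  0.8  0.7] g 1.002 0.0 t 2.3
```

View pics/s1.png

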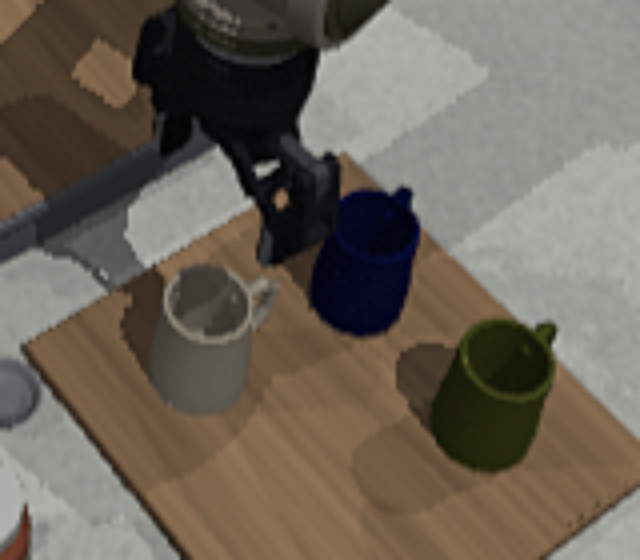

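The mugs haven't moved: the cream rim is still at (392,336) and the gripper is above and right of it. I descend and grip.

To row units: 2 mm is 0.1, 118 mm is 5.9.

```bash
echo '[[[0.1, -0.3, 1, 0, 0, 0], [0.1, -0.3, 3, 0, 0, 0], [0.1, -0.3, 4.75, 0, 0, 0], [0.1, -0.3, 5.9, 0, 0, 0], [0.1, -0.3, 5.9, 0, 0, 0], [0.1, -0.3, 5.9, 0, 0, 0]]]' > next.json && python3 steer.py next.json && echo '[[[0, 0, 0, 0, 0, 0], [0, 0, 0, 0, 0, 0], [0, 0, 0, 0, 0, 0], [0, 0, 0, 0, 0, 0], [0, 0, 0, 0, 0, 0], [0, 0, 0, 0, 0, 0]]]' > next.json && python3 steer.py next.json 0 40 && echo '[[[0, 0, -1.5, 0, 0, 0], [0, 0, -3.5, 0, 0, 0], [0, 0, -5.5, 0, 0, 0], [0, 0, -7.5, 0, 0, 0], [0, 0, -7.5, 0, 0, 0], [0, 0, -7.5, 0, 0, 0]]]' > next.json && python3 steer.py next.json &&python3 - <<'E'
from h import *
goal(547,85,390,np.pi/2)
E
```

```text
time_s: 2.9
eef_pos: [534.7, 264.7, 239.1]
ee_rot: [-0.0, 1.0, 0.006, 0.002]
force: [-0.2, 0.2, 0.5]
grip_width: 1.001
grip_force: 0.0
time_s: 3.5
eef_pos: [534.3, 264.8, 238.6]
ee_rot: [-0.0, 1.0, 0.006, 0.002]
force: [-0.8, 0.2, 7.0]
grip_width: 0.644
grip_force: 41.3
time_s: 4.1
eef_pos: [533.7, 264.6, 387.2]
ee_rot: [-0.0, 1.0, 0.006, 0.001]
force: [0.5, 0.0, -3.8]
grip_width: 0.647
grip_force: 44.0
d [ 11.2 179.8  -2.8] w [-0.    -0.001  0.012] q6 1.82 pos [533.7 264.6 387.2] F [ 0.5  0.  -3.8] g 0.647 44.0 t 4.1
```

```bash
echo '[[[0.2, 1.5, 0, 0, 0, 0], [0.4, 3.5, 0, 0, 0, 0], [0.55, 5.5, 0, 0, 0, 0], [0.55, 7.25, 0, 0, 0, 0], [0.55, 9, 0, 0, 0, 0], [0.55, 9, 1.5, 0, 0, 0], [0.55, 9, 3, 0, 0, 0], [0.55, 9, 4, 0, 0, 0]]]' > next.json && python3 steer.py next.json && echo '[[[0, 0, 0.3, 0, 0, 0], [0, 0, 0.5, 0, 0, 0], [0, 0, 0.65, 0, 0, 0], [0, 0, 0.65, 0, 0, 0], [0, 0, 0.65, 0, 0, 0]]]' > next.json && python3 steer.py next.json
```

```text
time_s: 4.9
eef_pos: [546.2, 84.5, 303.1]
ee_rot: [-0.0, 1.0, 0.006, -0.003]
force: [0.1, -0.1, -2.7]
grip_width: 0.649
grip_force: 44.1
time_s: 5.4
eef_pos: [547.1, 84.9, 294.3]
ee_rot: [0.0, 1.0, 0.006, 0.001]
force: [1.5, 0.3, -2.0]
grip_width: 0.644
grip_force: 44.0
```

To row units: 3 mm is 0.15, 2 mm is 0.1.

```bash
echo '[[[0, 0, 0.1, 0, 0, 0], [0, 0, 0.15, 0, 0, 0], [0, 0, 0.15, 0, 0, 0], [0, 0, 0.15, 0, 0, 0]]]' > next.json && python3 steer.py next.json; echo '[[[0, 0, 0.05, 0, 0, 0], [0, 0, 0.1, 0, 0, 0], [0, 0, 0.1, 0, 0, 0], [0, 0, 0.1, 0, 0, 0]]]' > next.json && python3 steer.py next.json
```

```text
time_s: 5.8
eef_pos: [547.1, 84.8, 290.8]
ee_rot: [-0.0, 1.0, 0.006, 0.0]
force: [0.1, -0.5, -2.7]
grip_width: 0.648
grip_force: 44.1
time_s: 6.2
eef_pos: [547.1, 84.9, 290.6]
ee_rot: [0.0, 1.0, 0.006, 0.001]
force: [-6.1, 1.6, 13.0]
grip_width: 0.647
grip_force: 45.6
```

To row units: -110 mm is -5.5, -95 mm is -4.75.

```bash
echo '[[[0, 0, 0, 0, 0, 0], [0, 0, 0, 0, 0, 0], [0, 0, 0, 0, 0, 0], [0, 0, 0, 0, 0, 0]]]' > next.json && python3 steer.py next.json 1 && echo '[[[0, 0, -1, 0, 0, 0], [0, 0, -2.75, 0, 0, 0], [0, 0, -4.75, 0, 0, 0], [0, 0, -5.5, 0, 0, 0]]]' > next.json && python3 steer.py next.json
python3 - <<'E'
from h import *
goal(413.2,277.8,390,np.pi/2+.33)
E
```

```text
time_s: 6.6
eef_pos: [547.1, 84.8, 288.5]
ee_rot: [0.0, 1.0, 0.006, -0.0]
force: [0.4, 0.7, -0.8]
grip_width: 1.0
grip_force: 0.0
time_s: 7.0
eef_pos: [547.1, 84.8, 402.5]
ee_rot: [0.0, 1.0, 0.006, 0.003]
force: [0.0, 0.5, -0.2]
grip_width: 0.999
grip_force: 0.0
d [-131.7 -194.5   11.7] w [ 0.001 -0.005 -0.318] q6 1.5 pos [547.1  84.8 402.5] F [ 0.   0.5 -0.2] g 0.999 0.0 t 7.0
```

To row units: -195 mm is -9.75, -157 mm is -7.85, -0.318 rad is -6.36.

```bash
echo '[[[-1.25, -1.85, 0, 0, 0, -1.6], [-2.6, -3.85, 0, 0, 0, -4], [-3.95, -5.85, 0, 0, 0, -6.36], [-5.3, -7.85, 0, 0, 0, -6.36], [-6.6, -9.75, 0, 0, 0, -6.36], [-6.6, -9.75, 0, 0, 0, -6.36], [-6.6, -9.75, 0, 0, 0, -6.36]]]' > next.json && python3 steer.py next.json
python3 - <<'E'
from h import *
import cv2
t=ctrl.capture("top")[195:345,90:400,::-1];s=ctrl.capture("scene")[230:400,250:520,::-1]
m=np.zeros((600,800,3),np.uint8);a=cv2.resize(t,(558,270));b=cv2.resize(s,(513,323));m[:270,:558]=a;m[275:598,:513]=b
cv2.imwrite("pics/m2.png",m)
goal(413.2,277.8,238,np.pi/2+.33)
E
```

```text
time_s: 7.7
eef_pos: [412.4, 278.8, 398.7]
ee_rot: [0.0, 0.986, 0.165, 0.0]
force: [0.5, -0.2, 1.2]
grip_width: 0.999
grip_force: 0.0
d [-1.000e-01 -3.000e-01  1.606e+02] w [ 0.     0.    -0.001] q6 1.6 pos [413.3 277.6 398.6] F [ 0.5 -0.1 -0.5] g 1.003 0.0 t 7.8
```

View pics/m2.png

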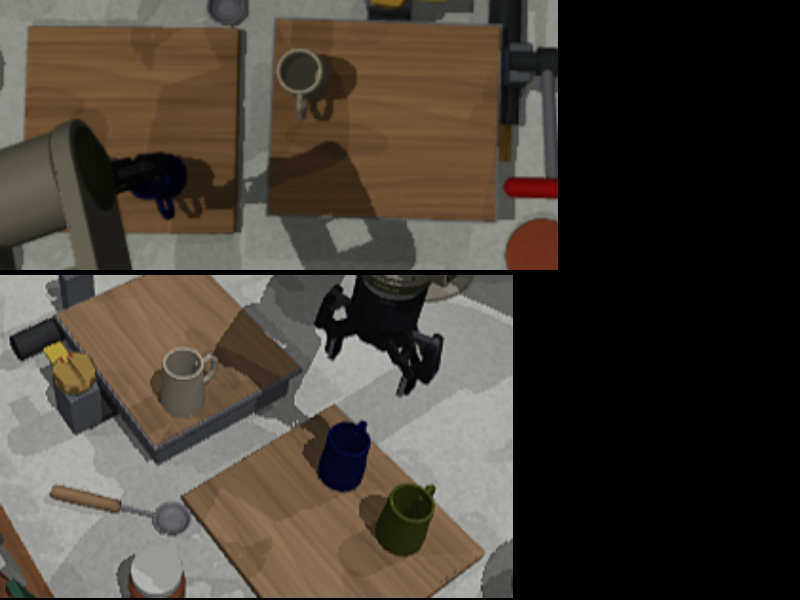

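The cream mug stands on the deck. Blue (scene 433,316) and olive (466,349) haven't moved.

To row units: 160 mm is 8, 145 mm is 7.25.

```bash
echo '[[[0, 0, 1.5, 0, 0, 0], [0, 0, 3.75, 0, 0, 0], [0, 0, 5.75, 0, 0, 0], [0, 0, 7.25, 0, 0, 0], [0, 0, 8, 0, 0, 0], [0, 0, 8, 0, 0, 0]]]' > next.json && python3 steer.py next.json && echo '[[[0, 0, 0, 0, 0, 0], [0, 0, 0, 0, 0, 0], [0, 0, 0, 0, 0, 0], [0, 0, 0, 0, 0, 0], [0, 0, 0, 0, 0, 0], [0, 0, 0, 0, 0, 0]]]' > next.json && python3 steer.py next.json 0 40 && echo '[[[0, 0, -1.5, 0, 0, 0], [0, 0, -3.5, 0, 0, 0], [0, 0, -5.5, 0, 0, 0], [0, 0, -7.5, 0, 0, 0], [0, 0, -7.5, 0, 0, 0], [0, 0, -7.5, 0, 0, 0]]]' > next.json && python3 steer.py next.json &&python3 - <<'E'
from h import *
goal(447,-8,390,np.pi/2)
E
```

```text
time_s: 8.4
eef_pos: [413.2, 277.1, 236.8]
ee_rot: [0.0, 0.987, 0.163, -0.002]
force: [-0.7, -0.1, 0.8]
grip_width: 0.993
grip_force: 0.0
time_s: 9.0
eef_pos: [413.2, 278.2, 240.0]
ee_rot: [0.0, 0.986, 0.164, 0.001]
force: [-1.0, -0.8, 6.3]
grip_width: 0.65
grip_force: 42.2
time_s: 9.6
eef_pos: [412.5, 278.2, 388.7]
ee_rot: [-0.0, 0.986, 0.164, 0.0]
force: [0.0, -0.8, -2.6]
grip_width: 0.641
grip_force: 44.4
d [-60.  281.9  -1.3] w [-0.    -0.001  0.33 ] q6 1.6 pos [412.5 278.2 388.7] F [ 0.  -0.8 -2.6] g 0.641 44.4 t 9.6
```

To row units: 282 mm is 14.1, 244 mm is 12.2, 0.33 rad is 6.6.

```bash
echo '[[[-0.3, 1.5, 0, 0, 0, 1], [-0.8, 3.6, 0, 0, 0, 3], [-1.25, 5.8, 0, 0, 0, 5], [-1.7, 8, 0, 0, 0, 6.6], [-2.15, 10.1, 0, 0, 0, 6.6], [-2.6, 12.2, 0, 0, 0, 6.6], [-3, 14.1, 0, 0, 0, 6.6], [-3, 14.1, 1.25, 0, 0, 6.6]]]' > next.json && python3 steer.py next.json && echo '[[[0, 0, 1.75, 0, 0, 0], [0, 0, 3, 0, 0, 0], [0, 0, 3.35, 0, 0, 0], [0, 0, 3.45, 0, 0, 0], [0, 0, 3.45, 0, 0, 0]]]' > next.json && python3 steer.py next.json
```

```text
time_s: 10.4
eef_pos: [447.9, -11.6, 363.8]
ee_rot: [0.001, 1.0, -0.002, 0.001]
force: [1.3, 0.8, -3.8]
grip_width: 0.644
grip_force: 44.7
time_s: 10.9
eef_pos: [447.5, -8.0, 295.1]
ee_rot: [0.0, 1.0, -0.0, 0.0]
force: [-0.1, 0.2, -2.1]
grip_width: 0.643
grip_force: 44.4
```

```bash
echo '[[[0, 0, 0.05, 0, 0, 0], [0, 0, 0.1, 0, 0, 0], [0, 0, 0.15, 0, 0, 0], [0, 0, 0.15, 0, 0, 0], [0, 0, 0.15, 0, 0, 0]]]' > next.json && python3 steer.py next.json
```

```text
time_s: 11.4
eef_pos: [447.4, -8.0, 292.1]
ee_rot: [0.0, 1.0, -0.0, 0.0]
force: [-1.3, 1.2, 1.7]
grip_width: 0.643
grip_force: 44.7
```

Contact (the z force rose from −2 to +1.7). I release, back off and head for olive.

To row units: 0.5 mm is 0.025.

```bash
echo '[[[0, 0, 0.025, 0, 0, 0], [0, 0, 0.025, 0, 0, 0], [0, 0, 0.025, 0, 0, 0], [0, 0, 0.025, 0, 0, 0], [0, 0, 0.025, 0, 0, 0]]]' > next.json && python3 steer.py next.json 1 && echo '[[[0, 0, -1, 0, 0, 0], [0, 0, -2.75, 0, 0, 0], [0, 0, -4.75, 0, 0, 0], [0, 0, -5.5, 0, 0, 0]]]' > next.json && python3 steer.py next.json
python3 - <<'E'
from h import *
goal(411.3,391.5,400,np.pi/2+.135)
E
```

```text
time_s: 11.9
eef_pos: [447.3, -8.0, 291.2]
ee_rot: [0.0, 1.0, -0.0, 0.0]
force: [-0.7, -0.0, -0.2]
grip_width: 1.003
grip_force: 0.0
time_s: 12.3
eef_pos: [447.4, -8.0, 404.6]
ee_rot: [0.001, 1.0, -0.0, 0.003]
force: [-0.4, -0.6, -0.8]
grip_width: 1.001
grip_force: 0.0
d [ -36.2 -399.5    3.9] w [ 0.002 -0.005 -0.135] q6 1.29 pos [447.4  -8.  404.6] F [-0.4 -0.6 -0.8] g 1.001 0.0 t 12.3
```

To row units: -355 mm is -17.75, -320 mm is -16, -0.135 rad is -2.7.

```bash
echo '[[[-0.15, -2, 0, 0, 0, 0], [-0.4, -4.25, 0, 0, 0, 0], [-0.65, -6.65, 0, 0, 0, -1], [-0.9, -9.05, 0, 0, 0, -2.7], [-1.15, -11.45, 0, 0, 0, -2.7], [-1.4, -13.85, 0, 0, 0, -2.7], [-1.6, -16, 0, 0, 0, -2.7], [-1.7, -17.75, 0, 0, 0, -2.7]]]' > next.json && python3 steer.py next.json && echo '[[[-0.3, -1, 0, 0, 0, 0], [-0.4, -2.2, 0, 0, 0, 0], [-0.4, -2.2, 0, 0, 0, 0], [-0.4, -2.2, 0, 0, 0, 0]]]' > next.json && python3 steer.py next.json
python3 - <<'E'
from h import *
import cv2
t=ctrl.capture("top")[195:345,90:400,::-1];s=ctrl.capture("scene")[230:400,250:520,::-1]
m=np.zeros((600,800,3),np.uint8);a=cv2.resize(t,(558,270));b=cv2.resize(s,(513,323));m[:270,:558]=a;m[275:598,:513]=b
cv2.imwrite("pics/m3.png",m)
goal(411.3,391.5,238,np.pi/2+.135)
E
```

```text
time_s: 13.1
eef_pos: [412.5, 349.3, 401.1]
ee_rot: [-0.0, 0.998, 0.068, -0.0]
force: [0.8, -0.7, 0.8]
grip_width: 1.002
grip_force: 0.0
time_s: 13.5
eef_pos: [399.5, 389.4, 401.0]
ee_rot: [0.0, 0.998, 0.068, -0.0]
force: [0.6, -0.8, -0.6]
grip_width: 0.999
grip_force: 0.0
d [ 11.7  -1.2 163.2] w [ 0.     0.    -0.001] q6 2.0 pos [399.9 388.8 401.2] F [ 0.2  0.  -0.3] g 0.998 0.0 t 13.6
```

View pics/m3.png

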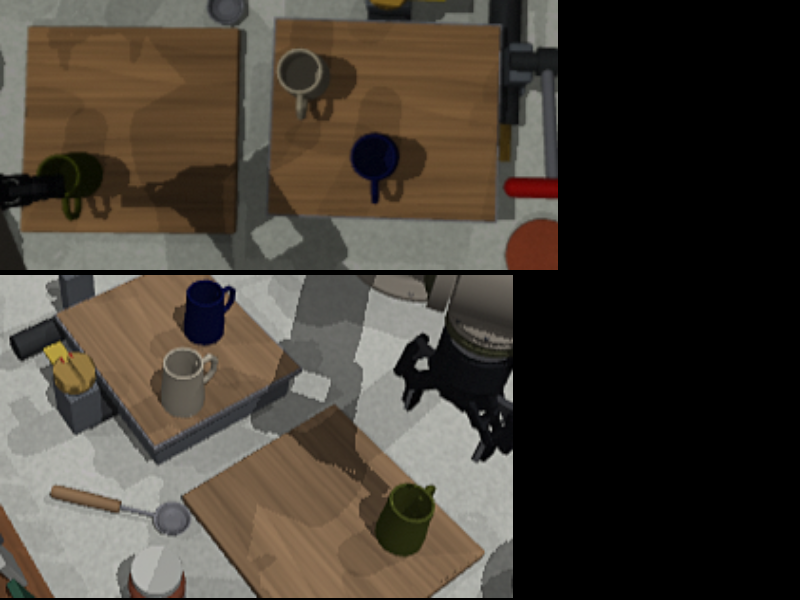

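Cream and blue stand on the deck, and olive hasn't moved (scene 466,349).

To row units: 65 mm is 3.25, 12 mm is 0.6.

```bash
echo '[[[0.6, -0.05, 1, 0, 0, 0], [0.6, -0.05, 3.25, 0, 0, 0], [0.6, -0.05, 5.5, 0, 0, 0], [0.6, -0.05, 7.25, 0, 0, 0], [0.6, -0.05, 8.05, 0, 0, 0], [0.6, -0.05, 8.05, 0, 0, 0], [0.6, -0.05, 8.05, 0, 0, 0]]]' > next.json && python3 steer.py next.json && echo '[[[0, 0, 0, 0, 0, 0], [0, 0, 0, 0, 0, 0], [0, 0, 0, 0, 0, 0], [0, 0, 0, 0, 0, 0], [0, 0, 0, 0, 0, 0], [0, 0, 0, 0, 0, 0]]]' > next.json && python3 steer.py next.json 0 40 && echo '[[[0, 0, -1.5, 0, 0, 0], [0, 0, -3.75, 0, 0, 0], [0, 0, -6, 0, 0, 0], [0, 0, -8, 0, 0, 0], [0, 0, -9.5, 0, 0, 0], [0, 0, -9.5, 0, 0, 0]]]' > next.json && python3 steer.py next.json &&python3 - <<'E'
from h import *
goal(540,-98,430,np.pi/2)
E
```

```text
time_s: 14.3
eef_pos: [411.9, 391.8, 241.1]
ee_rot: [-0.0, 0.998, 0.067, 0.0]
force: [0.4, 0.3, 0.3]
grip_width: 0.999
grip_force: 0.0
time_s: 14.9
eef_pos: [411.5, 392.3, 241.6]
ee_rot: [-0.0, 0.998, 0.067, 0.001]
force: [-0.5, -0.9, 6.4]
grip_width: 0.646
grip_force: 42.0
time_s: 15.5
eef_pos: [411.0, 392.1, 434.7]
ee_rot: [-0.002, 0.998, 0.067, 0.004]
force: [-0.3, 0.2, -2.3]
grip_width: 0.647
grip_force: 44.1
d [ 61.8 503.    3.5] w [-0.004 -0.007  0.135] q6 1.99 pos [411.  392.1 434.7] F [-0.3  0.2 -2.3] g 0.647 44.1 t 15.5
```

```bash
echo '[[[0.2, 1.75, 0, 0, 0, 0], [0.5, 4, 0, 0, 0, 1], [0.8, 6.35, 0, 0, 0, 2.7], [1.1, 8.7, 0, 0, 0, 2.7], [1.4, 11.1, 0, 0, 0, 2.7], [1.7, 13.5, 0, 0, 0, 2.7], [2, 15.9, 0, 0, 0, 2.7], [2.3, 18.3, 0, 0, 0, 2.7]]]' > next.json && python3 steer.py next.json && echo '[[[0.25, 2.3, 0, 0, 0, 0], [0.55, 4.6, 0, 0, 0, 0], [0.8, 6.75, 0, 0, 0, 0], [0.8, 6.85, 0.75, 0, 0, 0], [0.8, 6.85, 2.75, 0, 0, 0], [0.8, 6.85, 4.75, 0, 0, 0], [0.8, 6.85, 5.75, 0, 0, 0]]]' > next.json && python3 steer.py next.json && python3 -c "
from h import *
goal(540,-98,293.5,np.pi/2)"
```

```text
time_s: 16.3
eef_pos: [506.0, 33.7, 429.0]
ee_rot: [-0.0, 1.0, -0.0, -0.001]
force: [0.6, -0.5, -2.7]
grip_width: 0.645
grip_force: 44.1
time_s: 17.0
eef_pos: [520.9, -101.0, 310.7]
ee_rot: [-0.001, 1.0, -0.0, -0.003]
force: [-0.0, -0.1, -1.6]
grip_width: 0.645
grip_force: 44.4
d [19.2 -3.  17.1] w [-0.003  0.006 -0.   ] q6 1.16 pos [ 520.9 -101.   310.7] F [-0.  -0.1 -1.6] g 0.645 44.4 t 17.0
```

To row units: 19 mm is 0.95, 18 mm is 0.9.

```bash
echo '[[[0.5, -0.1, 0.2, 0, 0, 0], [0.95, -0.15, 0.4, 0, 0, 0], [0.95, -0.15, 0.65, 0, 0, 0], [0.95, -0.15, 0.8, 0, 0, 0], [0.95, -0.15, 0.85, 0, 0, 0], [0.95, -0.15, 0.9, 0, 0, 0], [0.95, -0.15, 0.9, 0, 0, 0]]]' > next.json && python3 steer.py next.json
```

```text
time_s: 17.7
eef_pos: [540.9, -98.4, 297.4]
ee_rot: [0.0, 1.0, -0.0, 0.0]
force: [-0.4, -0.2, -2.9]
grip_width: 0.646
grip_force: 44.4
```

To row units: 4 mm is 0.2, 3 mm is 0.15.

```bash
echo '[[[0, 0, 0.05, 0, 0, 0], [0, 0, 0.1, 0, 0, 0], [0, 0, 0.15, 0, 0, 0], [0, 0, 0.2, 0, 0, 0], [0, 0, 0.2, 0, 0, 0]]]' > next.json && python3 steer.py next.json
```

```text
time_s: 18.2
eef_pos: [541.0, -98.3, 293.7]
ee_rot: [0.0, 1.0, -0.0, 0.0]
force: [-2.8, 0.0, 3.3]
grip_width: 0.646
grip_force: 45.0
```

To row units: -140 mm is -7, -105 mm is -5.25.

```bash
echo '[[[0, 0, 0, 0, 0, 0], [0, 0, 0, 0, 0, 0], [0, 0, 0, 0, 0, 0], [0, 0, 0, 0, 0, 0], [0, 0, 0, 0, 0, 0]]]' > next.json && python3 steer.py next.json 1 && echo '[[[0, 0, -1, 0, 0, 0], [0, 0, -3, 0, 0, 0], [0, 0, -5.25, 0, 0, 0], [0, 0, -7, 0, 0, 0], [0, 0, -7, 0, 0, 0]]]' > next.json && python3 steer.py next.json
python3 - <<'E'
from h import *
goal(413,-219,425,np.pi/2)
E
```

```text
time_s: 18.7
eef_pos: [541.1, -98.4, 293.2]
ee_rot: [0.0, 1.0, -0.0, 0.0]
force: [-0.6, -0.5, 0.5]
grip_width: 0.998
grip_force: 0.0
time_s: 19.2
eef_pos: [541.0, -98.2, 438.2]
ee_rot: [0.002, 1.0, -0.0, 0.004]
force: [0.2, 0.4, -1.2]
grip_width: 0.998
grip_force: 0.0
d [-128.1  120.7   12.5] w [ 0.003 -0.009 -0.   ] q6 1.18 pos [541.  -98.2 438.2] F [ 0.2  0.4 -1.2] g 0.998 0.0 t 19.2
```

To row units: -128 mm is -6.4, 121 mm is 6.05.

```bash
echo '[[[-1.5, 1.4, 0, 0, 0, 0], [-3.1, 2.9, 0, 0, 0, 0], [-4.75, 4.5, 0.25, 0, 0, 0], [-6.4, 6.05, 0.5, 0, 0, 0], [-6.4, 6.05, 0.5, 0, 0, 0], [-6.4, 6.05, 0.5, 0, 0, 0]]]' > next.json && python3 steer.py next.json 0
python3 - <<'E'
from h import *
import cv2
t=ctrl.capture("top")[195:345,90:450,::-1];s=ctrl.capture("scene")[140:350,230:430,::-1]
m=np.zeros((600,800,3),np.uint8);a=cv2.resize(t,(432,180));b=cv2.resize(s,(400,420));m[:180,:432]=a;m[180:600,:400]=b
cv2.imwrite("pics/m4.png",m)
goal(413,-219,400,np.pi/2)
E
```

```text
time_s: 19.8
eef_pos: [412.6, -219.8, 422.8]
ee_rot: [-0.0, 1.0, -0.001, -0.0]
force: [0.2, -0.0, -0.2]
grip_width: 0.005
grip_force: 0.0
d [-0.5  0.2 23. ] w [-0.     0.     0.001] q6 0.83 pos [ 413.5 -218.8  423. ] F [-0.1  0.1  0. ] g 0.001 0.0 t 19.9
```

View pics/m4.png

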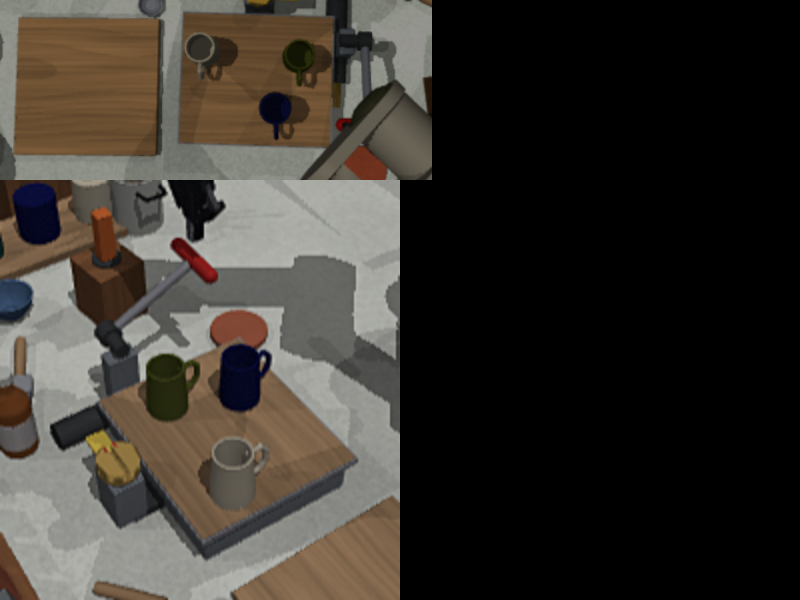

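All three mugs stand on the deck, the board is empty, and the closed fingers hang over the red grip. Now the first stroke.

To row units: -4 mm is -0.2, 118 mm is 5.9.

```bash
echo '[[[0, 0, 1, 0, 0, 0], [-0.2, 0, 2.25, 0, 0, 0], [-0.45, 0, 3.5, 0, 0, 0], [-0.55, 0, 4.75, 0, 0, 0], [-0.45, 0, 5.6, 0, 0, 0], [-0.45, 0, 5.9, 0, 0, 0]]]' > next.json && python3 steer.py next.json; echo '[[[0, 0, 0.2, 0, 0, 0], [0, 0, 0.3, 0, 0, 0], [0, 0, 0.3, 0, 0, 0]]]' > next.json && python3 steer.py next.json
```

```text
time_s: 20.5
eef_pos: [404.5, -218.6, 304.3]
ee_rot: [-0.0, 1.0, 0.001, -0.001]
force: [-5.6, 0.1, 9.3]
grip_width: 0.003
grip_force: 4.7
time_s: 20.8
eef_pos: [404.6, -218.5, 299.8]
ee_rot: [0.0, 1.0, 0.001, -0.001]
force: [-6.2, 0.9, 10.8]
grip_width: 0.001
grip_force: 5.1
```

```bash
echo '[[[0, 0, 0.15, 0, 0, 0], [0, 0, 0.25, 0, 0, 0], [0, 0, 0.25, 0, 0, 0]]]' > next.json && python3 steer.py next.json
```

```text
time_s: 21.1
eef_pos: [404.7, -218.4, 299.0]
ee_rot: [0.001, 1.0, 0.002, 0.0]
force: [-22.1, 11.9, 59.3]
grip_width: -0.002
grip_force: 29.7
```

The bottom stop is at TCP z ≈ 299. I return and watch for the release.

To row units: -129 mm is -6.45, -110 mm is -5.5.

```bash
echo '[[[0, 0, -0.5, 0, 0, 0], [-0.1, 0, -2, 0, 0, 0], [0, 0, -3.75, 0, 0, 0], [0.25, 0, -5.5, 0, 0, 0], [0.45, 0, -6.45, 0, 0, 0], [0.45, 0, -6.45, 0, 0, 0], [0.45, 0, -6.45, 0, 0, 0]]]' > next.json && python3 steer.py next.json && echo '[[[0, 0, 1, 0, 0, 0], [-0.2, 0, 2.25, 0, 0, 0], [-0.45, 0, 3.5, 0, 0, 0], [-0.55, 0, 4.75, 0, 0, 0], [-0.45, 0, 5.7, 0, 0, 0], [-0.45, 0, 6.25, 0, 0, 0], [-0.45, 0, 6.3, 0, 0, 0], [-0.45, 0, 6.3, 0, 0, 0]]]' > next.json && python3 steer.py next.json
```

```text
time_s: 21.8
eef_pos: [413.4, -218.6, 422.4]
ee_rot: [-0.0, 1.0, 0.001, -0.0]
force: [0.4, -0.4, 0.1]
grip_width: 0.003
grip_force: 0.0
time_s: 22.6
eef_pos: [403.6, -218.9, 299.2]
ee_rot: [0.0, 1.0, 0.001, -0.001]
force: [-16.4, 7.2, 42.5]
grip_width: -0.002
grip_force: 21.1
```

The manual's scale: shifts go in units of 20 mm and turns go in units of 0.05 rad. Converting my numbers, -2 mm is -0.1, -126 mm is -6.3.

```bash
echo '[[[0, 0, -0.5, 0, 0, 0], [-0.1, 0, -2, 0, 0, 0], [0, 0, -3.75, 0, 0, 0], [0.25, 0, -5.5, 0, 0, 0], [0.45, 0, -6.3, 0, 0, 0], [0.45, 0, -6.3, 0, 0, 0], [0.45, 0, -6.3, 0, 0, 0]]]' > next.json && python3 steer.py next.json && echo '[[[0, 0, 1, 0, 0, 0], [-0.2, 0, 2.25, 0, 0, 0], [-0.45, 0, 3.5, 0, 0, 0], [-0.55, 0, 4.75, 0, 0, 0], [-0.45, 0, 5.7, 0, 0, 0], [-0.45, 0, 6.25, 0, 0, 0], [-0.45, 0, 6.3, 0, 0, 0], [-0.45, 0, 6.3, 0, 0, 0]]]' > next.json && python3 steer.py next.json && echo '[[[0, 0, -0.5, 0, 0, 0], [-0.1, 0, -2, 0, 0, 0], [0, 0, -3.75, 0, 0, 0], [0.25, 0, -5.5, 0, 0, 0], [0.45, 0, -6.75, 0, 0, 0], [0.45, 0, -7.5, 0, 0, 0], [0.45, 0, -7.5, 0, 0, 0]]]' > next.json && python3 steer.py next.json
python3 - <<'E'
from h import *
import cv2
s=ctrl.capture("scene")[140:350,230:430,::-1]
cv2.imwrite("pics/m5.png",cv2.resize(s,(560,588)))
cv2.imwrite("pics/top5.png",ctrl.capture("top")[:,:,::-1])
goal(471.7,-410.1,430,np.pi/2)
E
```

```text
time_s: 23.3
eef_pos: [412.9, -219.1, 421.3]
ee_rot: [-0.001, 1.0, 0.0, -0.001]
force: [0.2, -0.2, -0.5]
grip_width: -0.001
grip_force: 0.0
time_s: 24.1
eef_pos: [403.2, -219.0, 299.1]
ee_rot: [-0.0, 1.0, 0.0, -0.002]
force: [-19.9, 7.8, 47.1]
grip_width: -0.004
grip_force: 23.5
time_s: 24.8
eef_pos: [413.0, -219.3, 447.0]
ee_rot: [0.0, 1.0, -0.0, 0.0]
force: [-0.4, 0.1, -0.1]
grip_width: 0.003
grip_force: 0.0
d [ 58.9 190.8  14.6] w [-0.002  0.002 -0.   ] q6 0.83 pos [ 412.9 -219.3  445.2] F [ 0.7  0.5 -0.6] g 0.002 0.0 t 24.9
```

View pics/m5.png

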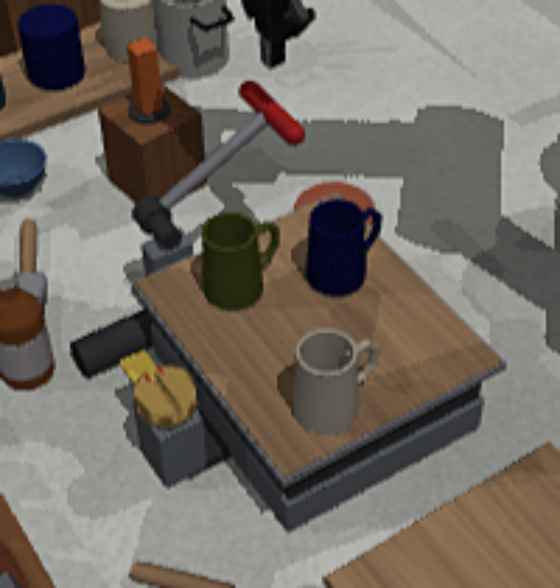

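The deck is up, the lever is back at rest and the mugs are standing. I check the deck height numerically and refine the lock position.

```bash
cat >> h.py <<'E'
def proj(n,P):
    c=ctrl.calibration(n);q=c["attitude"]
    p=R.from_quat(np.r_[q[1:],q[0]]).inv().apply(np.array(P)-c["position"])
    return np.round([c["fx"]*p[0]/p[2]+c["cx"],c["fy"]*p[1]/p[2]+c["cy"]],1)
E
python3 - <<'E'
from h import *
import cv2
for z in(70,98,112):print(z,proj("scene",[367.5,130.5,z]),proj("top",[367.5,130.5,z]))
for z in(100,108,115):print("lock",z,proj("scene",[664,-21.2,z]))
t=cv2.imread("pics/top5.png");s=ctrl.capture("scene")[:,:,::-1]
a=cv2.resize(t[165:215,285:345],None,fx=8,fy=8,interpolation=cv2.INTER_CUBIC)[:, :480]
b=cv2.resize(s[255:315,265:315],None,fx=8,fy=8,interpolation=cv2.INTER_CUBIC)[:400]
m=np.zeros((480,800,3),np.uint8);m[:400,:480]=a;b=cv2.resize(s[260:310,270:309],(312,400),interpolation=cv2.INTER_CUBIC);m[:400,484:796]=b
cv2.imwrite("pics/m6.png",m)
E
```

```text
70 [408.7 278.2] [238.1 314.3]
98 [409.9 271.7] [236.3 315. ]
112 [410.5 268.5] [235.3 315.5]
lock 100 [289.7 281.3]
lock 108 [289.4 279.4]
lock 115 [289.2 277.8]
```

View pics/m6.png

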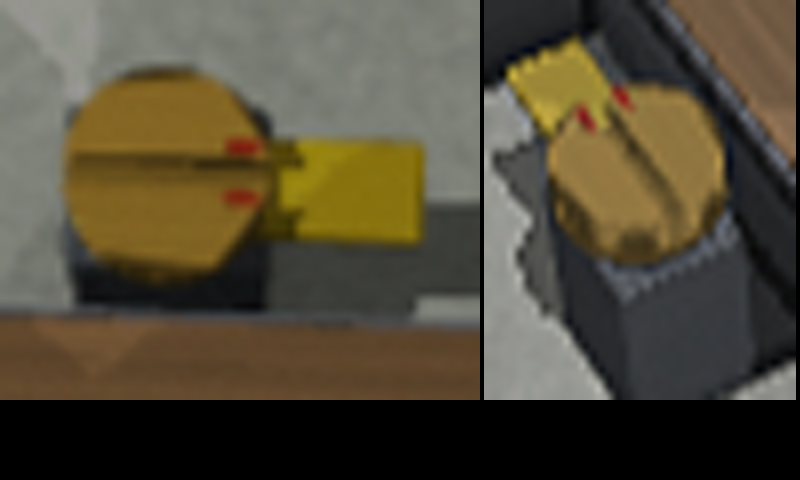

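The lock face centre is at top (306,186.2) with the slot level in the picture, and scene (290.2,280.6) fits z ≈ 115. The deck moved 8.9 px against 9.7 px expected for 42 mm. I add one insurance stroke, which is harmless, then go to the driver with the fingers turned a quarter so that they close along x.

To row units: -9 mm is -0.45, 150 mm is 7.5.

```bash
echo '[[[0, 0, 2, 0, 0, 0], [-0.2, 0, 3.75, 0, 0, 0], [-0.45, 0, 5, 0, 0, 0], [-0.55, 0, 6, 0, 0, 0], [-0.45, 0, 6.95, 0, 0, 0], [-0.45, 0, 7.5, 0, 0, 0], [-0.45, 0, 7.5, 0, 0, 0], [-0.45, 0, 7.5, 0, 0, 0]]]' > next.json && python3 steer.py next.json && echo '[[[0, 0, -0.5, 0, 0, 0], [-0.1, 0, -2, 0, 0, 0], [0, 0, -3.75, 0, 0, 0], [0.25, 0, -5.5, 0, 0, 0], [0.45, 0, -6.75, 0, 0, 0], [0.45, 0, -7.5, 0, 0, 0], [0.45, 0, -7.5, 0, 0, 0]]]' > next.json && python3 steer.py next.json && echo '[[[0.4, 1.15, 0, 0, 0, -3], [0.75, 2.35, 0, 0, 0, -6], [1.1, 3.55, 0, 0, 0, -9], [1.45, 4.75, 0, 0, 0, -12], [1.8, 5.95, 0, 0, 0, -15], [2.15, 7.15, 0, 0, 0, -18], [2.5, 8.35, 0, 0, 0, -21], [2.9, 9.55, 0, 0, 0, -24]]]' > next.json && python3 steer.py next.json 1
python3 - <<'E'
from h import *
goal(471.7,-410.1,430,0)
E
```

```text
time_s: 25.75
eef_pos: [403.5, -219.0, 299.3]
ee_rot: [-0.0, 1.0, 0.0, -0.001]
force: [-15.5, 8.5, 39.5]
grip_width: 0.002
grip_force: 19.8
time_s: 26.45
eef_pos: [413.1, -219.3, 447.8]
ee_rot: [0.001, 1.0, -0.0, 0.001]
force: [0.5, -0.0, 0.1]
grip_width: -0.0
grip_force: 0.0
time_s: 27.25
eef_pos: [471.2, -411.5, 444.7]
ee_rot: [-0.002, 0.824, 0.567, -0.0]
force: [0.3, 0.9, -0.1]
grip_width: 0.998
grip_force: 0.0
d [ 1.5  0.  14.7] w [-0.002 -0.002 -0.365] q6 -0.54 pos [ 471.2 -411.5  444.7] F [ 0.3  0.9 -0.1] g 0.998 0.0 t 27.25
```

To row units: -0.365 rad is -7.3.

```bash
echo '[[[0, 0, 0, 0, 0, -2.4], [0, 0, 0, 0, 0, -5], [0, 0, 0, 0, 0, -7.3], [0, 0, 0, 0, 0, -7.3], [0, 0, 0, 0, 0, -7.3]]]' > next.json && python3 steer.py next.json && python3 -c "
from h import *
goal(471.7,-410.1,330,0)"
```

```text
time_s: 27.75
eef_pos: [471.0, -410.5, 445.7]
ee_rot: [-0.001, 0.71, 0.704, 0.0]
force: [-0.4, 0.2, -0.1]
grip_width: 0.997
grip_force: 0.0
d [  0.2   0.8 115.7] w [-0.001 -0.002 -0.009] q6 -0.89 pos [ 471.  -410.5  445.7] F [-0.4  0.2 -0.1] g 0.997 0.0 t 27.75
```

```bash
echo '[[[0, 0.05, 1.25, 0, 0, -0.18], [0, 0.05, 3.25, 0, 0, -0.18], [0, 0.05, 4.75, 0, 0, -0.18], [0, 0.05, 5.8, 0, 0, -0.18], [0, 0.05, 5.8, 0, 0, -0.18], [0, 0.05, 5.8, 0, 0, -0.18]]]' > next.json && python3 steer.py next.json && echo '[[[0, 0, 0, 0, 0, 0], [0, 0, 0, 0, 0, 0], [0, 0, 0, 0, 0, 0], [0, 0, 0, 0, 0, 0], [0, 0, 0, 0, 0, 0], [0, 0, 0, 0, 0, 0], [0, 0, 0, 0, 0, 0]]]' > next.json && python3 steer.py next.json 0 60 && python3 -c "
from h import *
goal(471.7,-410.1,430,0)"
```

```text
time_s: 28.35
eef_pos: [472.1, -410.4, 331.7]
ee_rot: [0.0, 0.707, 0.708, -0.0]
force: [0.2, 0.8, 0.5]
grip_width: 1.002
grip_force: 0.0
time_s: 29.05
eef_pos: [472.1, -410.4, 331.6]
ee_rot: [0.0, 0.706, 0.708, 0.0]
force: [1.0, 0.0, 2.9]
grip_width: 0.322
grip_force: 62.9
d [  0.2  -0.3 -98.4] w [0.001 0.001 0.003] q6 -0.91 pos [ 472.1 -410.4  331.6] F [1.  0.  2.9] g 0.322 62.9 t 29.05
```

```bash
echo '[[[0, 0, -1, 0, 0, 0], [0, 0, -2.5, 0, 0, 0], [0, 0, -4.25, 0, 0, 0], [0, 0, -6, 0, 0, 0], [0, 0, -7.5, 0, 0, 0], [0, 0, -8.4, 0, 0, 0], [0, 0, -8.4, 0, 0, 0]]]' > next.json && python3 steer.py next.json
python3 - <<'E'
from h import *
import cv2
P=[472.1,-410.4,200]
u,v=map(int,proj("scene",P));s=ctrl.capture("scene")[max(v-60,0):v+60,u-60:u+60,::-1]
cv2.imwrite("pics/m7.png",cv2.resize(s,(600,s.shape[0]*5),interpolation=cv2.INTER_CUBIC))
goal(664,-21.5,470,0)
E
```

```text
time_s: 29.75
eef_pos: [471.8, -410.2, 501.2]
ee_rot: [0.002, 0.706, 0.708, -0.0]
force: [-0.1, -0.2, -2.3]
grip_width: 0.317
grip_force: 62.6
d [388.3 193.2  28.9] w [0.    0.    0.003] q6 -0.91 pos [ 472.  -410.4  499. ] F [-0.2  0.3 -2.2] g 0.32 62.6 t 29.8
```

View pics/m7.png

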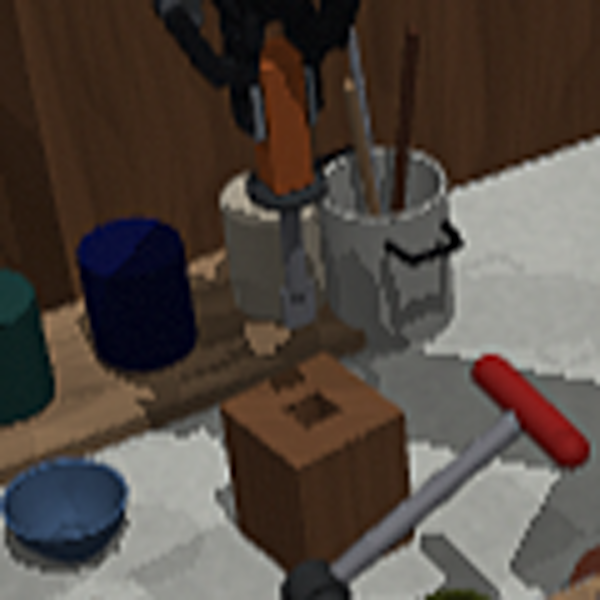

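The blade shows about 36 px wide at ~1.5 px/mm, so its flat (22 mm) lies along world x. It therefore has to turn −π/2 about the tool z (q6 to about −1.8) to lie along the slot. I move to the lock with that turn.

To row units: 25 mm is 1.25, 14 mm is 0.7, -1.12 rad is -22.4.

```bash
echo '[[[1.25, 0.7, 0, 0, 0, -2.8], [3.4, 1.7, 0, 0, 0, -5.6], [5.5, 2.75, 0, 0, 0, -8.4], [7.6, 3.8, 0, 0, 0, -11.2], [9.7, 4.85, 0, 0, 0, -14], [11.8, 5.9, 0, 0, 0, -16.8], [13.9, 6.95, 0, 0, 0, -19.6], [16, 8, 0, 0, 0, -22.4]]]' > next.json && python3 steer.py next.json && python3 -c "
from h import *
a,b=[at('top',q,115) for q in((294.4,186),(315.1,186.5))];d=a-b;print('slot yaw',np.arctan2(d[1],d[0]),at('top',(306,186.2),115))
goal(664,-21.5,470,np.pi/2)"
```

```text
time_s: 30.6
eef_pos: [631.8, -88.1, 497.0]
ee_rot: [-0.002, 0.219, 0.976, 0.0]
force: [0.6, -0.3, -1.9]
grip_width: 0.318
grip_force: 62.5
slot yaw 1.5716780867888256 [664.92502997 -20.65555236 115.        ]
d [-0.7 74.  26.9] w [ 0.    -0.004 -0.442] q6 -1.45 pos [631.8 -88.1 497. ] F [ 0.6 -0.3 -1.9] g 0.318 62.5 t 30.6
```

To row units: -1 mm is -0.05, 74 mm is 3.7, -0.442 rad is -8.84.

```bash
echo '[[[0, 1, 0.25, 0, 0, -2.2], [0, 2.5, 0.75, 0, 0, -4.4], [-0.05, 3.7, 1.25, 0, 0, -6.6], [-0.05, 3.7, 1.25, 0, 0, -8.84], [-0.05, 3.7, 1.25, 0, 0, -8.84], [-0.05, 3.7, 1.25, 0, 0, -8.84]]]' > next.json && python3 steer.py next.json
python3 - <<'E'
from h import *
import cv2
goal(664.9,-20.7,470,np.pi/2)
s=tool()[0];p=s["eef_pos"];
top=p.copy();top[2]-=316.6-196
tip=p.copy();tip[2]-=316.6
u,v=proj("top",top);print("handle top expected top cam",u,v,"tip scene",proj("scene",tip),proj("top",tip))
t=ctrl.capture("top");s=ctrl.capture("scene")
a=cv2.resize(t[160:220,270:350,::-1],(640,480),interpolation=cv2.INTER_CUBIC)
m=np.zeros((600,800,3),np.uint8);m[:300,:400]=cv2.resize(t[160:220,270:350,::-1],(400,300),interpolation=cv2.INTER_CUBIC)
m[:600,405:795]=cv2.resize(s[200:320,250:328,::-1],(390,600),interpolation=cv2.INTER_CUBIC)
cv2.imwrite("pics/m8.png",m)
E
```

```text
time_s: 31.2
eef_pos: [664.0, -24.0, 473.0]
ee_rot: [-0.001, 0.005, 1.0, 0.0]
force: [0.1, -0.5, -1.3]
grip_width: 0.316
grip_force: 62.4
d [-0.9  3.3  3. ] w [ 0.    -0.002 -0.009] q6 -1.77 pos [664. -24. 473.] F [ 0.1 -0.5 -1.3] g 0.316 62.4 t 31.2
handle top expected top cam 304.9 164.2 tip scene [287.4 267.1] [307.1 183.4]
```

View pics/m8.png

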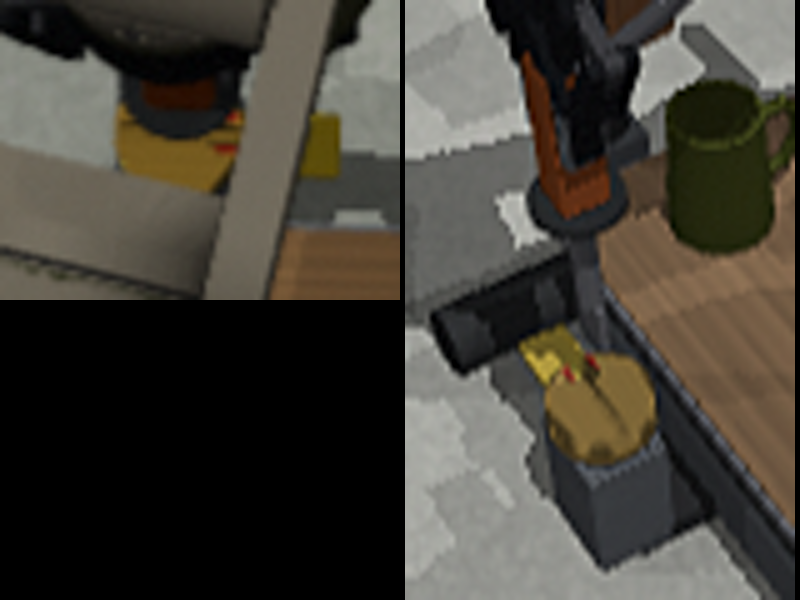

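The driver hangs over the lock with its blade tip clear of the disc; in the top view the collar reads about (306.4,174.4), within 1 px of prediction, which hints at x ≈ 666 for the slot. That was my 14th picture, so from here I work by numbers and feel.

```bash
echo '[[[-0.05, 0.1, 0.5, 0, 0, 0], [-0.1, 0.165, 1.25, 0, 0, 0], [-0.1, 0.165, 1.65, 0, 0, 0], [-0.1, 0.165, 1.65, 0, 0, 0], [-0.1, 0.165, 1.65, 0, 0, 0]]]' > next.json && python3 steer.py next.json; echo '[[[0, 0, 0.15, 0, 0, 0], [0, 0, 0.3, 0, 0, 0], [0, 0, 0.45, 0, 0, 0], [0, 0, 0.6, 0, 0, 0], [0, 0, 0.65, 0, 0, 0], [0, 0, 0.65, 0, 0, 0]]]' > next.json && python3 steer.py next.json
```

```text
time_s: 31.8
eef_pos: [666.0, -20.4, 441.5]
ee_rot: [0.0, 0.003, 1.0, -0.0]
force: [0.3, -0.0, -1.3]
grip_width: 0.319
grip_force: 62.5
time_s: 32.4
eef_pos: [666.0, -20.3, 428.0]
ee_rot: [-0.0, 0.003, 1.0, 0.0]
force: [-0.3, -0.1, -1.0]
grip_width: 0.316
grip_force: 62.5
```

To row units: 9 mm is 0.45, 8 mm is 0.4.

```bash
echo '[[[0, 0, 0.1, 0, 0, 0], [0, 0, 0.2, 0, 0, 0], [0, 0, 0.3, 0, 0, 0], [0, 0, 0.4, 0, 0, 0], [0, 0, 0.45, 0, 0, 0], [0, 0, 0.45, 0, 0, 0]]]' > next.json && python3 steer.py next.json
```

```text
time_s: 33.0
eef_pos: [666.0, -20.3, 419.0]
ee_rot: [-0.0, 0.003, 1.0, 0.0]
force: [-0.1, 0.1, -1.2]
grip_width: 0.319
grip_force: 62.5
```

The blade is 12 mm deep in the slot with no contact force. I turn clockwise.

To row units: 0.4 rad is 8.

```bash
echo '[[[0, 0, 0, 0, 0, 1.6], [0, 0, 0, 0, 0, 3.2], [0, 0, 0, 0, 0, 4.8], [0, 0, 0, 0, 0, 6.4], [0, 0, 0, 0, 0, 8], [0, 0, 0, 0, 0, 8]]]' > next.json && python3 steer.py next.json; python3 -c "
from h import *
print(ctrl.sense()['wrist_torque'],ctrl.sense()['joints'][5])"
```

```text
time_s: 33.6
eef_pos: [666.1, -20.5, 419.3]
ee_rot: [0.001, 0.202, 0.979, -0.0]
force: [1.4, -1.2, -2.9]
grip_width: 0.322
grip_force: 62.4
[-0.38496254 -0.57228857  0.06946833] -1.3703839589564346
```

To row units: 0.6 rad is 12.

```bash
echo '[[[0, 0, 0, 0, 0, 2], [0, 0, 0, 0, 0, 4], [0, 0, 0, 0, 0, 6], [0, 0, 0, 0, 0, 8], [0, 0, 0, 0, 0, 10], [0, 0, 0, 0, 0, 12], [0, 0, 0, 0, 0, 12]]]' > next.json && python3 steer.py next.json; python3 -c "
from h import *
print(ctrl.sense()['wrist_torque'],ctrl.sense()['joints'][5])"; echo '[[[0, 0, 0, 0, 0, 2], [0, 0, 0, 0, 0, 4], [0, 0, 0, 0, 0, 6], [0, 0, 0, 0, 0, 8], [0, 0, 0, 0, 0, 10], [0, 0, 0, 0, 0, 12], [0, 0, 0, 0, 0, 12]]]' > next.json && python3 steer.py next.json; python3 -c "
from h import *
print(ctrl.sense()['wrist_torque'],ctrl.sense()['joints'][5])"
```

```text
time_s: 34.3
eef_pos: [665.9, -20.4, 419.3]
ee_rot: [-0.0, 0.481, 0.876, -0.0]
force: [-1.4, -0.8, -1.6]
grip_width: 0.324
grip_force: 62.5
[-0.2636927   0.05490872 -0.02170262] -0.7721000573314557
time_s: 35.0
eef_pos: [665.8, -20.1, 419.3]
ee_rot: [-0.001, 0.718, 0.696, -0.0]
force: [-2.5, 1.1, -0.9]
grip_width: 0.322
grip_force: 62.7
[0.27919863 0.69920246 0.06729361] -0.17379931724942543
```

```bash
for i in 1; do echo '[[[0, 0, 0, 0, 0, 1.2], [0, 0, 0, 0, 0, 2.4], [0, 0, 0, 0, 0, 2.4], [0, 0, 0, 0, 0, 2.4]]]' > next.json && python3 steer.py next.json; python3 -c "
from h import *
print(ctrl.sense()['wrist_torque'],ctrl.sense()['joints'][5])"; done; echo '[[[0, 0, 0, 0, 0, 0.8], [0, 0, 0, 0, 0, 1.6], [0, 0, 0, 0, 0, 1.6], [0, 0, 0, 0, 0, 1.6]]]' > next.json && python3 steer.py next.json; python3 -c "
from h import *
print(ctrl.sense()['wrist_torque'],ctrl.sense()['joints'][5])"
```

```text
time_s: 35.4
eef_pos: [665.8, -20.1, 419.3]
ee_rot: [-0.001, 0.758, 0.652, -0.0]
force: [-2.5, 1.7, 1.5]
grip_width: 0.321
grip_force: 62.8
[0.64149705 1.13165938 0.11219297] -0.05541182528809836
time_s: 35.8
eef_pos: [665.8, -20.0, 419.3]
ee_rot: [-0.001, 0.784, 0.621, -0.0]
force: [-5.0, 3.1, 2.0]
grip_width: 0.319
grip_force: 62.9
[0.90826301 1.27827683 0.12680582] 0.02564564420850785
```

To row units: 0.08 rad is 1.6.

```bash
echo '[[[0, 0, 0, 0, 0, 0.8], [0, 0, 0, 0, 0, 1.6], [0, 0, 0, 0, 0, 1.6], [0, 0, 0, 0, 0, 1.6]]]' > next.json && python3 steer.py next.json
python3 - <<'E'
from h import *
import cv2
print(ctrl.sense()['wrist_torque'],ctrl.sense()['joints'][5])
def yel(b):
    h=cv2.cvtColor(b[255:310,262:312],cv2.COLOR_BGR2HSV);m=cv2.inRange(h,(24,150,110),(34,255,255));ys,xs=np.nonzero(m)
    print(len(xs),(xs.mean()+262,ys.mean()+255) if len(xs) else "")
yel(cv2.imread("pics/scene0.png"));f=np.ascontiguousarray(ctrl.capture("scene")[:,:,::-1]);yel(f);cv2.imwrite("pics/s9.png",f)
E
```

```text
time_s: 36.2
eef_pos: [665.8, -20.0, 419.3]
ee_rot: [-0.001, 0.808, 0.589, -0.0]
force: [-4.2, 2.9, 1.9]
grip_width: 0.32
grip_force: 62.9
[1.04620909 1.3781327  0.33056167] 0.10532584227305644
86 (np.float64(279.0581395348837), np.float64(270.04651162790697))
25 (np.float64(301.48), np.float64(279.56))
```

The yellow tongue has moved to the deck side and the torque rose from 0.13 to 0.33 N m, so it is at the stop. I press a little more, relax the play and lift out.

To row units: 0.06 rad is 1.2.

```bash
echo '[[[0, 0, 0, 0, 0, 0.8], [0, 0, 0, 0, 0, 1.2], [0, 0, 0, 0, 0, 1.2], [0, 0, 0, 0, 0, 1.2]]]' > next.json && python3 steer.py next.json; python3 -c "
from h import *
print(ctrl.sense()['wrist_torque'],ctrl.sense()['joints'][5])";  echo '[[[0, 0, 0, 0, 0, -1.6], [0, 0, 0, 0, 0, -3.2], [0, 0, 0, 0, 0, -4.4], [0, 0, 0, 0, 0, -4.4]]]' > next.json && python3 steer.py next.json; python3 -c "
from h import *
print(ctrl.sense()['wrist_torque'],ctrl.sense()['joints'][5])"
```

```text
time_s: 36.65
eef_pos: [665.8, -19.8, 419.3]
ee_rot: [-0.001, 0.825, 0.565, -0.0]
force: [-3.8, 4.0, 1.2]
grip_width: 0.325
grip_force: 63.1
[1.07082172 1.3031054  0.95178911] 0.1643037815260499
time_s: 37.05
eef_pos: [666.2, -20.5, 419.0]
ee_rot: [0.001, 0.759, 0.651, 0.0]
force: [0.3, 1.7, -1.0]
grip_width: 0.321
grip_force: 62.3
[ 0.29635111 -0.03588488  0.01337705] -0.053996538642884694
```

The torque reached 0.95 N m, so the lock is firmly seated, and the play is now relaxed. I lift the driver and carry it back.

```bash
echo '[[[0, 0, -0.3, 0, 0, 0], [0, 0, -0.9, 0, 0, 0], [0, 0, -2, 0, 0, 0], [0, 0, -3.25, 0, 0, 0], [0, 0, -4.1, 0, 0, 0], [0, 0, -4.1, 0, 0, 0]]]' > next.json && python3 steer.py next.json
python3 - <<'E'
from h import *
import cv2
f=ctrl.capture("scene");h=cv2.cvtColor(np.ascontiguousarray(f[255:310,262:312]),cv2.COLOR_RGB2HSV);m=cv2.inRange(h,(24,150,110),(34,255,255));print("yellow",(m>0).sum())
goal(472.1,-410.4,500,0)
E
```

```text
time_s: 37.65
eef_pos: [665.5, -20.3, 505.0]
ee_rot: [0.003, 0.76, 0.65, 0.002]
force: [0.6, -0.0, -1.9]
grip_width: 0.322
grip_force: 62.6
yellow 25
d [-415.3 -131.     2.4] w [ 0.003  0.001 -0.155] q6 -0.05 pos [665.8 -20.4 502.6] F [-0.2 -0.5 -1.8] g 0.32 62.6 t 37.7
```

To row units: -336 mm is -16.8, -292 mm is -14.6, -0.155 rad is -3.1.

```bash
echo '[[[-1.4, -0.45, 0, 0, 0, -1], [-3.6, -1.15, 0, 0, 0, -2], [-5.8, -1.85, 0, 0, 0, -3.1], [-8, -2.55, 0, 0, 0, -3.1], [-10.2, -3.25, 0, 0, 0, -3.1], [-12.4, -3.95, 0, 0, 0, -3.1], [-14.6, -4.65, 0, 0, 0, -3.1], [-16.8, -5.3, 0, 0, 0, -3.1]]]' > next.json && python3 steer.py next.json && echo '[[[-2.1, 0, 0, 0, 0, 0], [-3.1, 0, 0, 0, 0, 0], [-3.1, 0, 0, 0, 0, 0]]]' > next.json && python3 steer.py next.json && python3 -c "
from h import *
goal(472.1,-410.4,331.6,-0.004)"
```

```text
time_s: 38.5
eef_pos: [508.2, -337.5, 500.3]
ee_rot: [-0.001, 0.707, 0.707, -0.0]
force: [0.3, -0.1, -1.3]
grip_width: 0.32
grip_force: 62.5
time_s: 38.8
eef_pos: [508.7, -400.7, 498.9]
ee_rot: [-0.001, 0.708, 0.706, -0.0]
force: [0.1, -0.0, -2.3]
grip_width: 0.324
grip_force: 62.5
d [-10.1 -36.2 167.3] w [-0.002 -0.002  0.001] q6 -0.84 pos [ 508.7 -400.7  498.9] F [ 0.1 -0.  -2.3] g 0.324 62.5 t 38.8
```

To row units: -36 mm is -1.8, -20 mm is -1.

```bash
echo '[[[-0.3, -1, 0, 0, 0, 0], [-0.5, -1.8, 0, 0, 0, 0], [-0.5, -1.8, 0, 0, 0, 0], [-0.5, -1.8, 0, 0, 0, 0]]]' > next.json && python3 steer.py next.json && python3 -c "
from h import *
goal(472.1,-410.4,331.6,-0.004)" && echo '[[[0, 0, 0.75, 0, 0, 0], [0, 0, 1.75, 0, 0, 0], [0, 0, 2.75, 0, 0, 0], [0, 0, 3.5, 0, 0, 0], [0, 0, 4, 0, 0, 0], [0, 0, 4, 0, 0, 0]]]' > next.json && python3 steer.py next.json
```

```text
time_s: 39.2
eef_pos: [473.7, -407.2, 501.1]
ee_rot: [-0.0, 0.707, 0.707, 0.0]
force: [-0.2, -0.4, -2.5]
grip_width: 0.319
grip_force: 62.5
d [ -3.3  -1.6 169.5] w [ 0.    -0.     0.004] q6 -0.9 pos [ 473.7 -407.2  501.1] F [-0.2 -0.4 -2.5] g 0.319 62.5 t 39.2
time_s: 39.8
eef_pos: [473.9, -407.4, 419.8]
ee_rot: [-0.001, 0.707, 0.707, 0.0]
force: [-0.1, -0.3, -1.4]
grip_width: 0.322
grip_force: 62.4
```

To row units: -3 mm is -0.15, 84 mm is 4.2.

```bash
echo '[[[-0.15, -0.09, 0, 0, 0, 0], [-0.15, -0.09, 1, 0, 0, 0], [-0.15, -0.09, 2, 0, 0, 0], [-0.15, -0.09, 3, 0, 0, 0], [-0.15, -0.09, 3.75, 0, 0, 0], [-0.15, -0.09, 4.2, 0, 0, 0], [-0.15, -0.09, 4.2, 0, 0, 0]]]' > next.json && python3 steer.py next.json && echo '[[[0, 0, 0.1, 0, 0, 0], [0, 0, 0.15, 0, 0, 0], [0, 0, 0.15, 0, 0, 0]]]' > next.json && python3 steer.py next.json
```

```text
time_s: 40.5
eef_pos: [471.6, -411.1, 336.9]
ee_rot: [-0.0, 0.707, 0.707, 0.0]
force: [0.4, -0.1, -0.5]
grip_width: 0.323
grip_force: 62.4
time_s: 40.8
eef_pos: [471.6, -410.9, 334.8]
ee_rot: [0.0, 0.707, 0.707, -0.0]
force: [-0.7, -0.2, -1.6]
grip_width: 0.32
grip_force: 62.4
```

```bash
echo '[[[0, 0, 0.05, 0, 0, 0], [0, 0, 0.1, 0, 0, 0], [0, 0, 0.15, 0, 0, 0], [0, 0, 0.15, 0, 0, 0]]]' > next.json && python3 steer.py next.json && echo '[[[0, 0, 0, 0, 0, 0], [0, 0, 0, 0, 0, 0], [0, 0, 0, 0, 0, 0], [0, 0, 0, 0, 0, 0]]]' > next.json && python3 steer.py next.json 1 && echo '[[[0, 0, -1, 0, 0, 0], [0, 0, -3, 0, 0, 0], [0, 0, -5.25, 0, 0, 0], [0, 0, -7, 0, 0, 0], [-3, -1, -7, 0, 0, 0], [-5.5, -2.5, -7, 0, 0, 0], [-5.5, -2.5, -7, 0, 0, 0]]]' > next.json && python3 steer.py next.json
python3 - <<'E'
from h import *
import cv2
f=np.ascontiguousarray(ctrl.capture("scene")[:,:,::-1]);g=cv2.imread("pics/s9.png");o=cv2.imread("pics/scene0.png")
def org(b):
    h=cv2.cvtColor(b[140:200,260:305],cv2.COLOR_BGR2HSV);m=cv2.inRange(h,(5,170,90),(14,255,255));ys,xs=np.nonzero(m);print("orange",len(xs),xs.mean()+260,ys.mean()+140)
org(o);org(f)
# mugs and deck/lever after vs. picture taken with the deck up (m5 crop)
m5=cv2.resize(cv2.imread("pics/m5.png"),(200,210),interpolation=cv2.INTER_AREA).astype(int)
d=np.abs(m5-f[140:350,230:430]).max(2)
for n,(x0,y0,x1,y1) in dict(mugs=(68,68,140,158),lever=(45,28,110,90),lock=(40,120,75,175),driver=(35,10,75,75)).items():
    print(n,(d[y0:y1,x0:x1]>50).mean().round(3))
h=cv2.cvtColor(f[255:310,262:312],cv2.COLOR_BGR2HSV);print("yellow",(cv2.inRange(h,(24,150,110),(34,255,255))>0).sum())
print(ctrl.sense()["time_s"],ctrl.sense()["eef_pos"],ctrl.sense()["force"])
E
```

```text
time_s: 41.2
eef_pos: [471.6, -410.9, 331.6]
ee_rot: [0.0, 0.707, 0.707, -0.0]
force: [-1.3, 1.0, 1.6]
grip_width: 0.321
grip_force: 62.6
time_s: 41.6
eef_pos: [471.6, -411.0, 331.2]
ee_rot: [-0.0, 0.707, 0.707, -0.0]
force: [0.5, 0.5, -0.0]
grip_width: 0.972
grip_force: 0.0
time_s: 42.3
eef_pos: [419.3, -524.0, 470.4]
ee_rot: [-0.0, 0.708, 0.706, -0.0]
force: [0.9, 0.6, -0.6]
grip_width: 1.0
grip_force: 0.0
orange 177 282.3220338983051 166.0225988700565
orange 183 282.8524590163934 165.87978142076503
mugs 0.037
lever 0.174
lock 0.106
driver 0.068
yellow 25
42.35 [ 418.30196613 -525.41739087  469.95594238] [-1.19409104 -2.32598476  0.28994112]
```

The driver is back as it was. The lever region differs between pictures, probably through the arm's shadow, so I check the red grip and the mugs by colour.

Run:
```python
from h import *
import cv2
f=np.ascontiguousarray(ctrl.capture("scene")[:,:,::-1]);m5=cv2.imread("pics/m5.png");m5=cv2.resize(m5,(200,210),interpolation=cv2.INTER_AREA)
for n,b in(("m5",m5),("now",f[140:350,230:430])):
    h=cv2.cvtColor(b,cv2.COLOR_BGR2HSV)
    for k,lo,hi in(("red",(0,200,70),(4,255,255)),("red2",(174,200,70),(180,255,255)),("blue",(112,180,25),(128,255,255)),("olive",(28,180,25),(42,255,120))):
        m=cv2.inRange(h,lo,hi);c,_,st,ce=cv2.connectedComponentsWithStats(m)
        print(n,k,[(int(s[4]),q.round(1).tolist()) for s,q in zip(st[1:],ce[1:]) if s[4]>40])
    g=cv2.inRange(h,(8,8,95),(30,60,190));g[:,:100]=0;g[150:]=0;g[:110]=0;ys,xs=np.nonzero(g);print(n,"cream",len(xs),xs.mean().round(1),ys.mean().round(1))
```

```text
m5 red [(156, [96.8, 40.0])]
m5 red2 []
m5 blue [(513, [18.3, 15.8]), (550, [120.6, 87.9])]
m5 olive []
m5 cream 395 135.7 132.4
now red [(168, [96.6, 39.5])]
now red2 []
now blue [(500, [18.0, 16.1]), (565, [121.0, 87.7])]
now olive []
now cream 401 133.8 134.2
```

```bash
python3 -c "
from rig import ctrl
print(ctrl.finish_job())"
```

```text
the job is handed in; nothing more can be done
None
```

The job is handed in at about 42 s with no verdict shown: three mugs stand on the fully raised deck, the lock is turned to its stop, the driver is back in its block and the lever is up.

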